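# Contact test of a batch of pressure transmitters

### The arm

A 6-joint arm with a two-finger parallel gripper is mounted at the origin on a cart in front of the work surface, level with it; the furniture and walls round the work are solid. World frame = base frame: x ahead of the robot, y to its left, z up, the work surface at z = 0. Lengths are in m, angles in rad, forces in N, time in s.
With the tool pointing down it reaches from about 0.425 to 0.95 m from the base axis. Payload 14.7 kg.
Tool frame: the origin (TCP) lies at the very end of the fingers, on their centre line; the grasp point (between the pads) lies 19 mm behind it (ctrl.grip_point_offset is the distance from the TCP to the grasp point, in m); z points along the fingers, y is the line along which they close (so a half turn about z gives the same grasp; the last joint's range is limited). The gripper opens to 85 mm and grips with 20 to 120 N. Pads are 22 mm wide; open, the fingers measure 114 mm over their backs; the gripper's body (76 mm by 85 mm) begins 54 mm behind the grasp point. The pads swing forward as they close: fully open they stand 13 mm farther back than shut.
Start: joints at [1.075, 0.48, 1.596, -0, 1.065, -0.047], TCP at [0.282, 0.586, 0.231] pointing down, gripper open.
Joint ranges: [-2.75, 2.75], [-0.82, 2.05], [0.23, 2.67], [-1.56, 4.7], [0.09, 2.69], [-2.92, 2.92]. Speed limits (rad/s): [1.89, 1.89, 2.39, 3.01, 3.01, 3.01].

### API

Orientations are given as a unit quaternion [x, y, z, w].
In Python, from plant import ctrl gives the robot as it stands.
- The arm moves only by the tool send_rows, never from a script. Its arguments are lists of equal length, an entry for each row: "fingers": the finger opening in m, from 0 to 0.0854; "xyz": the shift along the tool's x, y, z in m, a list of three; "turn": the turn, a rotation vector about the tool's x, y, z in rad, a list of three. A call has 1 to 5 rows; each row is the pose to reach, as a shift and turn from the pose commanded when the call began, along the tool's axes at that moment; what a row does not reach only later rows make up. A row lasts 1/12 s, in which the tool goes at most 41.7 mm and 7.16 degrees, less where a joint would pass 70% of its speed; a pose out of reach is approached as far as the arm can. A call with a gripper value outside its range is refused whole. The fingers move at their own pace and stop on an object; the grip force is fixed at half the most. Time passes only in rows, so rows that repeat a pose let the fingers close. It gives the time, the measured TCP pose, the force and the opening at its end, in the units of the state.
- ctrl.state(): the state, without advancing time (a new reading comes with each control period).
- ctrl.camera(name): name is "scene" or "side" or "wrist"; returns a dict with "frame" (384x512x3 uint8, red, green, blue), "range_z" (384x512 float32, m along the optical axis (not along the pixel's ray), 0 where there is no reading), "fx", "fy", "cx", "cy" (pixels), "k1" (the pictures are not rectified: a ray, as slopes to the right and down, at radius r is drawn at 1 + k1 r^2 times it, then the intrinsics apply), "extrinsics" (4x4, takes a point from world to camera coordinates); the wrist camera has in their place "hand_eye" (4x4, takes a point from camera to tool coordinates, whose origin is the TCP and whose axes are the flange's). Camera axes: x right, y down, z forward; pixel columns grow to the right and rows downward; lengths in m; the calibration is good to about 2 mm. A picture is of the moment at which its call begins: read the wrist's pose just before it.
- ctrl.job_done(): hands the job in, once; it reports no verdict.
Trained networks look in a picture, given as the dict that the camera call returned (one of the last four; its "shot" number tells which), for a name from the list of things; names that differ only in an ending like _2 or _b are one class to them, and where a whole thing is asked for, a point or a joint stands for the part that bears it (a point fixed in the world has none). Each returns a list of dicts, best first, with "score" (0 to 1); they miss things now and then, are a little off and sometimes report something else, mostly with a low value. They report only what shows in the picture. A call takes as long as a camera call.
- ctrl.find_in(picture, thing): "position" ([column, row] as shares, 0 to 1, of the picture: columns of its width, rows of its height, amid what is visible of it).
- ctrl.silhouettes(picture, thing): "region" (384x512 bool, what is visible of it) and "position" ([column, row] as shares, 0 to 1, of the picture: columns of its width, rows of its height, amid what is visible of it).
- ctrl.spot_point(picture, thing): "position" ([column, row] as shares, 0 to 1, of the picture: columns of its width, rows of its height: a listed point, or the origin of a listed thing).
The state is a dict: "time_s": time; "joints": joint angles; "joint_velocities": joint speeds; "joint_torque": joint torques, N m; "tool_pos": TCP position; "ee_rot": TCP orientation; "wrist_force": force on the tool from outside, world axes, zero at the start; "wrist_torque": the same for the moment, N m; "width": finger opening in m.
Only numpy, scipy, OpenCV 4.12 (cv2) and the standard library are available. Lean on these libraries where they do the work, as an engineer would, in place of code of your own. Each camera call takes 0.05 s, during which the arm holds its last target. There are 200 camera calls.

### The job

Put every transmitter in the blue tray through the contact test: lay each one home in a slot of its own in the test cradle, lay the steel hold-down bar across the two forked posts over them, then press the red pedal fully down to its stop and keep it there for about two seconds. When the pedal has come up again, take the bar off, put all the transmitters back in the tray, lying flat, and leave the empty cradle with the bar laid across its posts again. Leave the other things on the bench alone.

Things in the scene. Friction and masses are not known exactly. Their poses are not given: they have to be found in the camera images.
- cradle: Test cradle, fixed. Origin: bench level, under its middle; x along the slots (pedal at -x), y along the hold-down bar, z up. Aluminium base plate x -60..+64, y +-118 mm, top 12 mm high; on it two white notched rails 12 mm thick at x = -38 and +36 mm, making three slots 33 mm wide at y = +60, 0, -60 mm, floors 34 mm high; round-topped teeth 27 mm wide, 51.5 mm high, stand between.
- slot_left (a point): Where the middle of a transmitter lies when home in the slot at y = +60 mm, 47.5 mm above the bench; axes as the cradle's. A transmitter lies along x, either way round, its middle within about 10 mm of here. Between the rails the space beside a slot is open down to the base plate, so fingers have room either side of this point.
- slot_mid (a point): The same for the middle slot (y = 0).
- slot_right (a point): The same for the slot at y = -60 mm.
- bar_seat (a point): Mid-way between the two forked posts, at the height of their seats, 62.5 mm above the bench, at x = +36 mm of the cradle. When laid in place the bar has the middle of its underside here and its length along the cradle's y; about 1.5 mm is left between it and the transmitters.
- post_left (a point): Middle of the seat of the left forked post (y = +101 mm), 62.5 mm high. The seat is 22 mm along y; two upright cheeks, 32 mm apart along x and flaring outwards at the top (79 mm high), keep the 26 mm wide bar between them. Open at both ends along y.
- post_right (a point): The same for the right post (y = -101 mm).
- plunger (a point): Top of the middle one of three brass contact plungers, 13 mm thick, at x = +17 mm under the middle of each slot, 32.5 mm high at rest. A link from the pedal raises them 4 mm, which lifts the transmitters and may lift the bar by 1 to 3 mm.
- pedal (a joint): Angle of the red pedal, rad: 0 up (at rest), 0.28 fully down at its stop; a spring returns it. Hinged about the cradle's y at x = -56 mm, z = 33 mm, it points to -x, sloping up at rest, level at the stop. Pressed at the pad it needs about 3 N to start and 12 N at the stop.
- pedal_pad (a point): Middle of the top of the pedal's black rubber pad (44 mm along x by 34 mm), 50 mm from the hinge; it moves with the pedal, from about 53 mm high at rest to about 39 mm at the stop.
- bar: Loose hold-down bar, 0.5 kg: a steel flat 26 mm wide (x), 224 mm long (y), 10 mm thick, with a black grip block on its middle, as wide as the bar (26 mm), 76 mm long, its top 34 mm above the bar's underside. Origin: middle of the underside; z up.
- bar_grip (a point): Middle of the bar's grip block, 22 mm above the underside; pinch it across the bar's 26 mm width.
- tray: Blue batch tray, fixed, 140 mm (x) by 240 mm (y), walls 4 mm thick and 22 mm high, floor 4 mm thick. Origin: middle of the underside; z up.
- tx_1_mid (a point): Middle (half-way up) of a pressure transmitter, a grey metal body 106 mm long (its y), 28 mm wide, 27 mm high (its z), 0.18 kg; it starts lying in the tray, roughly along the tray's x. One, or none, of the three may be absent.
- tx_2_mid (a point): Middle (half-way up) of a pressure transmitter, a grey metal body 106 mm long (its y), 28 mm wide, 27 mm high (its z), 0.18 kg; it starts lying in the tray, roughly along the tray's x. One, or none, of the three may be absent.
- tx_3_mid (a point): Middle (half-way up) of a pressure transmitter, a grey metal body 106 mm long (its y), 28 mm wide, 27 mm high (its z), 0.18 kg; it starts lying in the tray, roughly along the tray's x. One, or none, of the three may be absent.
- spanner: Bystander: steel combination spanner, 187 mm long, 9 mm high. Leave alone.
- weight: Bystander: flat round steel weight, 60 mm across, 12 mm high. Leave alone.
- tape_roll: Bystander: roll of black tape, 60 mm across, 19 mm high. Leave alone.

How it is judged:
By the outcome, as a careful person would: the job done as asked, in the order asked, and still so for the second after the job is handed in, with the robot touching nothing.
Of tx_1, tx_2, tx_3 only 2 to 3 are there at a start; the rules pass over those that are not, and their reading is None.
At some moment in a run one of tx_1, tx_2, tx_3 may be knocked a few centimetres aside while the robot is not near it.
Once in a run the grip may slacken for a moment while it holds something.
It also fails if it takes over 210 s, if anything falls off the work surface, if the arm or the gripper's body presses on something with over 40 N, if the wrist force passes 120 N, or if a joint passes its speed limit or range.

## Working session

There is one attempt and no reset: what is moved stays moved. The work goes in short steps, Python scripts to look and compute and a tool call to move; the robot and the scene stay as the last step left them, time stands still between calls to the robot, and variables do not carry over. Pictures are saved under pics/ and viewed, on a budget of 14 in all, crops included, one or two more only if the job needs it, and the job is handed in when it is done.

Besides the shell and the picture viewer there is one more tool, called after "Emit:" by a JSON object that holds its "op" and its "data". send_rows: Moves the arm, as the interface text tells. Its arguments: {"type":"object","properties":{"fingers":{"type":"array"},"xyz":{"type":"array"},"turn":{"type":"array"}},"required":["fingers","xyz","turn"]}

```bash
ls; mkdir -p pics
python3 - <<'E'
from plant import ctrl
import cv2,numpy as np
s=ctrl.state();print(s)
a=ctrl.camera("scene");b=ctrl.camera("side")
for n,p in(("scene",a),("side",b)):
    print(n,p["fx"],p["fy"],p["cx"],p["cy"],p["k1"],np.round(p["extrinsics"],3).tolist())
    cv2.imwrite(f"pics/{n}0.png",cv2.resize(p["frame"][:,:,::-1],(800,600)))
E
```

```text
pics
{'time_s': 0.0, 'joints': array([ 1.07544562e+00,  4.80831008e-01,  1.59685995e+00,  6.06671879e-06,
        1.06511629e+00, -4.65795716e-02]), 'joint_velocities': array([ 0.0004466 ,  0.00118196, -0.00169911, -0.00057823,  0.000806  ,
       -0.00011592]), 'joint_torque': array([ 2.45062183e-03, -9.50663209e+01, -4.30179477e+01,  1.35609630e-04,
        1.23288872e-02, -1.42482625e-05]), 'tool_pos': array([0.28177982, 0.58529117, 0.23067812]), 'ee_rot': array([ 2.22508770e-01,  9.74930499e-01, -5.84429118e-04, -1.65106223e-04]), 'wrist_force': array([ 0.08549321, -0.86828034, -0.62089502]), 'wrist_torque': array([-0.00147459, -0.01350913,  0.02687441]), 'width': 0.08577301325322609}
scene 439.9623356905094 439.9623356905094 253.7630303154472 191.58429964291486 0.00039093806459068986 [[0.515, -0.857, 0.018, -0.319], [-0.38, -0.248, -0.891, 0.278], [0.768, 0.452, -0.453, 0.941], [0.0, 0.0, 0.0, 1.0]]
side 406.61813131953653 406.61813131953653 252.54337922735206 190.35199014940542 -0.027263170368614715 [[0.029, -1.0, -0.005, -0.023], [-0.799, -0.02, -0.6, 0.515], [0.6, 0.021, -0.8, 0.812], [0.0, 0.0, 0.0, 1.0]]
```

View pics/scene0.png

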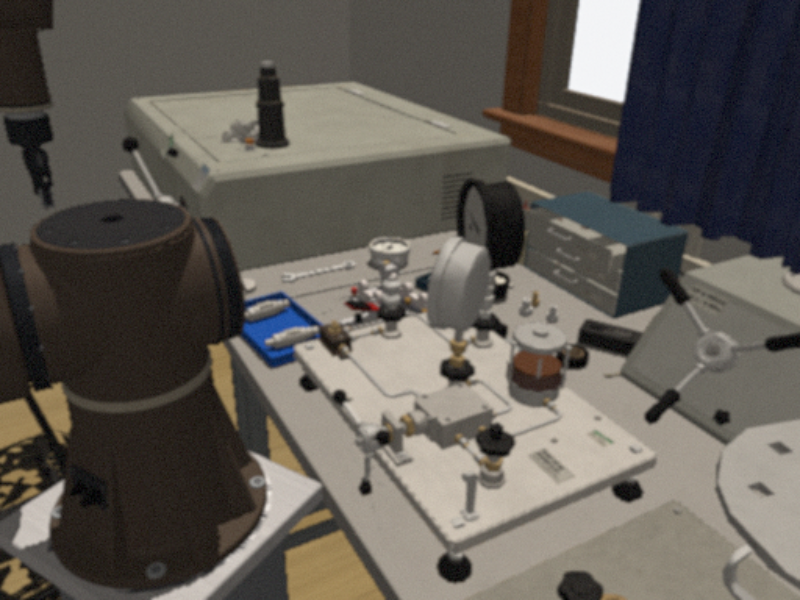

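View pics/side0.png

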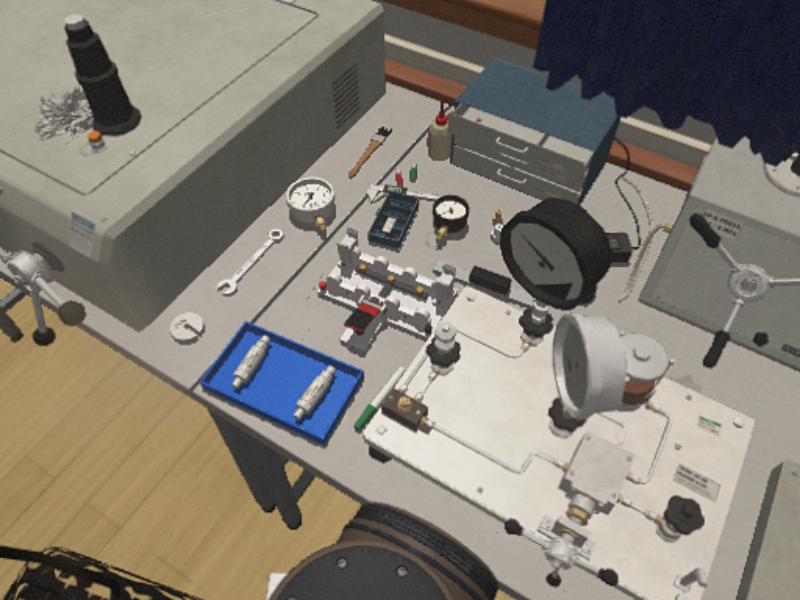

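Side view (800x600): blue tray around (283,380) with two transmitters (252,362), (315,392). The cradle is around (390,290) with the pedal at (365,318), and the bar's black grip is probably at (490,279).

```bash
cat > h.py <<'E'
from plant import ctrl
import numpy as np, cv2
from scipy.spatial.transform import Rotation as R
def cam(n):
    s=ctrl.state(); p=ctrl.camera(n)
    if n=="wrist":
        T=np.eye(4);T[:3,:3]=R.from_quat(s["ee_rot"]).as_matrix();T[:3,3]=s["tool_pos"]
        p["c2w"]=T@p["hand_eye"]
    else: p["c2w"]=np.linalg.inv(p["extrinsics"])
    return p
def rays(p,px):
    px=np.atleast_2d(np.float64(px))
    K=np.array([[p["fx"],0,p["cx"]],[0,p["fy"],p["cy"]],[0,0,1]])
    u=cv2.undistortPoints(px.reshape(-1,1,2),K,np.array([p["k1"],0,0,0,0.])).reshape(-1,2)
    return np.c_[u,np.ones(len(u))]
def at_z(p,px,z):
    """pixel -> world on plane z"""
    d=rays(p,px)@p["c2w"][:3,:3].T; o=p["c2w"][:3,3]
    return o+d*((z-o[2])/d[:,2])[:,None]
def at_depth(p,px):
    px=np.atleast_2d(px).astype(int)
    z=p["range_z"][px[:,1],px[:,0]]
    w=(rays(p,px)*z[:,None])@p["c2w"][:3,:3].T+p["c2w"][:3,3]
    return w[z>0]
def cloud(p,region):
    v,u=np.nonzero(region); return at_depth(p,np.c_[u,v])
def pix(e): return np.array(e["position"])*[512,384]
def proj(p,w):
    c=np.linalg.inv(p["c2w"]); q=np.atleast_2d(w)@c[:3,:3].T+c[:3,3]
    s=q[:,:2]/q[:,2:]; s*=1+p["k1"]*(s**2).sum(1,keepdims=True)
    return s*[p["fx"],p["fy"]]+[p["cx"],p["cy"]]
E
python3 - <<'E'
from h import *
p=cam("side")
np.set_printoptions(precision=4,suppress=True)
Z=dict(tray=0,tx_1_mid=.0175,bar=.0,bar_grip=.022,cradle=0,slot_left=.0475,slot_mid=.0475,slot_right=.0475,bar_seat=.0625,post_left=.0625,post_right=.0625,plunger=.0325,pedal_pad=.053,spanner=0.004,weight=.006,tape_roll=.01)
for n,z in Z.items():
    for e in ctrl.spot_point(p,n)[:3]: print(n,round(e["score"],2),pix(e),at_z(p,pix(e),z)[0])
for n in("bar","tx_1_mid"):
    for e in ctrl.silhouettes(p,n)[:4]:
        c=cloud(p,e["region"]);
        if len(c)>10: m=cv2.minAreaRect(c[:,:2].astype(np.float32)); print(n,e["score"],pix(e),m,np.percentile(c[:,2],[5,50,95]))
cv2.imwrite("pics/crop.png",cv2.resize(p["frame"][110:290,110:350,::-1],(800,600),interpolation=cv2.INTER_CUBIC))
E
```

```text
tray 0.57 [181.9136 240.6912] [0.4692 0.1816 0.    ]
tx_1_mid 0.89 [158.9248 229.2096] [0.493  0.2448 0.0175]
tx_1_mid 0.27 [228.8128 171.9168] [0.698  0.0683 0.0175]
bar 0.7 [309.8112 180.7872] [ 0.684  -0.1749  0.    ]
bar_grip 0.67 [315.1872 178.2912] [ 0.6764 -0.1879  0.022 ]
bar_grip 0.65 [120.8832 209.088 ] [0.5527 0.3612 0.022 ]
cradle 0.94 [246.1184 192.    ] [0.6374 0.0144 0.    ]
slot_left 0.87 [228.5056 172.1856] [0.6724 0.066  0.0475]
slot_mid 0.84 [248.7808 178.7136] [0.6496 0.0064 0.0475]
slot_mid 0.22 [224.1024 152.6016] [0.7483 0.0842 0.0475]
slot_right 0.6 [266.8032 189.504 ] [ 0.6122 -0.0454  0.0475]
bar_seat 0.86 [252.8768 164.3904] [ 0.6909 -0.0042  0.0625]
bar_seat 0.21 [117.4016 212.0832] [0.5158 0.3515 0.0625]
post_left 0.39 [119.6032 212.3904] [0.5149 0.3454 0.0625]
post_left 0.36 [159.0784 230.5152] [0.4619 0.2306 0.0625]
post_right 0.71 [287.6928 181.2864] [ 0.6312 -0.1034  0.0625]
post_right 0.36 [118.9888 212.5824] [0.5143 0.3469 0.0625]
plunger 0.63 [248.9856 178.2912] [0.6632 0.0065 0.0325]
pedal_pad 0.83 [225.6896 206.7072] [0.5471 0.0653 0.053 ]
spanne
[... 173 characters left out ...]
_roll 0.42 [367.0016 184.896 ] [ 0.6649 -0.3411  0.01  ]
bar 0.62 [311.808  179.0976] ((0.6772955656051636, -0.17346304655075073), (0.19933025538921356, 0.03418079391121864), 64.70296478271484) [0.0044 0.0133 0.0356]
bar 0.34 [241.92   190.3872] ((0.6189787983894348, 0.0265398770570755), (0.2351783961057663, 0.19980669021606445), 64.64257049560547) [0.0098 0.0235 0.062 ]
tx_1_mid 0.89 [159.2832 233.3952] ((0.48994529247283936, 0.23899342119693756), (0.030235838145017624, 0.1154913529753685), 66.7294921875) [0.0133 0.0265 0.0326]
tx_1_mid 0.75 [313.7024 181.5168] ((0.6899216771125793, -0.17798304557800293), (0.19815298914909363, 0.060679614543914795), 66.66878509521484) [0.0048 0.0143 0.0357]
```

View pics/crop.png

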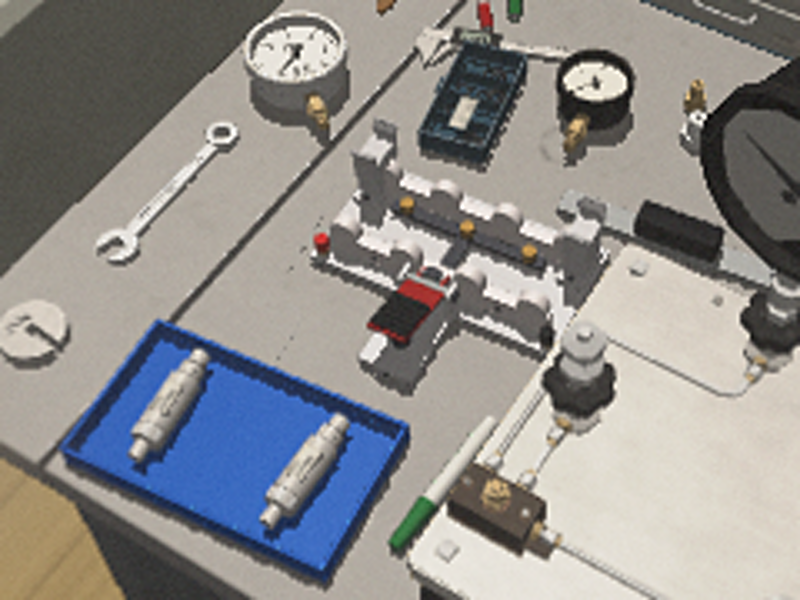

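The crop shows only two transmitters in the tray, at (170,405) and (305,470). The cradle is empty, the bar lies flat to the right with its grip at (680,228), and the weight is at (35,330).

Run:
```python
from h import *
p=cam("side")
for n in("side","scene"):
    p=cam(n); c=cloud(p,np.ones((384,512),bool))
    print(n,"cols y from .7 to -.5 ; rows x")
    xs=np.arange(.2,1.05,.05); ys=np.arange(.7,-.5,-.05)
    print("      "+" ".join(f"{y:5.2f}" for y in ys))
    for x in xs:
        r=[]
        for y in ys:
            m=(abs(c[:,0]-x)<.025)&(abs(c[:,1]-y)<.025)&(c[:,2]>-.05)
            r.append(f"{np.percentile(c[m,2],98)*1000:5.0f}" if m.sum()>3 else "   --")
        print(f"{x:5.2f} "+" ".join(r))
```

```text
side cols y from .7 to -.5 ; rows x
       0.70  0.65  0.60  0.55  0.50  0.45  0.40  0.35  0.30  0.25  0.20  0.15  0.10  0.05 -0.00 -0.05 -0.10 -0.15 -0.20 -0.25 -0.30 -0.35 -0.40 -0.45
 0.20    --    --    --    --    --    --    --    --    --    --    --    --    --    --    --    --     4   145   132   129   129   145   165    81
 0.25    --    --    --    --    --    --    --    --    --    --    --    --    --     2     4    77    80    81    93   130   129   123    82    82
 0.30    --    --    --    --    --    --    --    --    --    --    --     3     3    64    80    80    95    96    95   321   313   125    96    82
 0.35    --    --    --    --    --    --    --    --    --    -1     3    23    23    78   117   124    95    80    80   327   320   174   132    84
 0.40    --    --    --    --    --    --    --    --    20    22    23    33    29    22   110   102   117    81    81   317   312   191   185    82
 0.45    --    --    --    --   201   200     3     3    23    33     8    32    33    23    76   179   188    81   364   363   336   185   185    81
 0.50    --   
[... 3672 characters left out ...]
 249   247   220    39    38     2    23    24    --    --    42    31    30     8    32    33    33
 0.85   249   250   292   295   442   412   249   250   249   242    43    43     2    23    --    --    44    43    31     2   160   159   162     2
 0.90   248    --    --    --   248   249   248   250   250   248   236    43     2    -0    --    --    --     6   158   159   167   167   167   597
 0.95    --    --    --   249   248   249   248   249   250   250   245     2     7    --    --    --     1   160   163   167   167   211   555   608
 1.00    --    --   248   248   249   249   248   249   249   250   248   240     7    --    --    --   159   167   168   168   598   602   603   167
```

```bash
cat >> h.py <<'E'
def down(az):
    """tool pointing down, tool y at azimuth az"""
    y=np.array([np.cos(az),np.sin(az),0]); z=np.array([0,0,-1.]); return R.from_matrix(np.c_[np.cross(y,z),y,z])
def plan(targets,step=.2,ang=.6):
    """targets: (xyz, az); prints shift/turn per call from the measured pose"""
    s=ctrl.state(); p=s["tool_pos"]; q=R.from_quat(s["ee_rot"])
    for xyz,az in targets:
        xyz=np.array(xyz,float)
        if az is None: g=q
        else: g=min((down(az),down(az+np.pi)),key=lambda g:(q.inv()*g).magnitude())
        rv=(q.inv()*g).as_rotvec(); d=xyz-p
        n=max(1,int(np.ceil(max(np.linalg.norm(d)/step,np.linalg.norm(rv)/ang))))
        for i in range(n):
            qi=q*R.from_rotvec(rv*i/n)
            print("xyz",np.round(qi.inv().apply(d/n),4).tolist(),"turn",np.round(rv/n,4).tolist(),"rows",max(np.linalg.norm(d)/n/.0417,np.linalg.norm(rv)/n/.125).round(1))
        p=xyz;q=g
        print("-- at",xyz)
def st():
    s=ctrl.state(); q=R.from_quat(s["ee_rot"]).as_matrix(); print("t",s["time_s"],"tcp",np.round(s["tool_pos"],4),"az",np.arctan2(q[1,1],q[0,1]).round(3),"tilt",np.round(q[:2,2],3),"w",round(s["width"],4),"F",np.round(s["wrist_force"],1),"J",np.round(s["joints"],2))
E
python3 - <<'E'
from h import *
p=cam("wrist");print(np.round(p["hand_eye"],3),p["fx"])
plan([((.40,.33,.33),.7),((.49,.14,.35),.28)])
E
```

```text
[[-0.001 -0.947 -0.321  0.082]
 [ 1.    -0.001  0.    -0.001]
 [-0.    -0.321  0.947 -0.142]
 [ 0.     0.     0.     1.   ]] 299.48876017337324
xyz [-0.1086, -0.0896, -0.0494] turn [-0.0, 0.0, 0.211] rows 3.6
xyz [-0.125, -0.0648, -0.0494] turn [-0.0, 0.0, 0.211] rows 3.6
-- at [0.4  0.33 0.33]
xyz [-0.1016, -0.0268, -0.01] turn [0.0, 0.0, 0.21] rows 2.5
xyz [-0.105, -0.005, -0.01] turn [0.0, 0.0, 0.21] rows 2.5
-- at [0.49 0.14 0.35]
```

Emit:
{"op": "send_rows", "data": {"fingers": [0.085, 0.085, 0.085, 0.085], "xyz": [[-0.109, -0.09, -0.049], [-0.109, -0.09, -0.049], [-0.109, -0.09, -0.049], [-0.109, -0.09, -0.049]], "turn": [[0, 0, 0.211], [0, 0, 0.211], [0, 0, 0.211], [0, 0, 0.211]]}}

```text
time_s: 1.58
tool_pos: [0.3422, 0.4546, 0.2815]
ee_rot: [0.324, 0.946, 0.0, 0.0]
wrist_force: [1.3, 0.9, -0.2]
width: 0.0848
```

Emit:
{"op": "send_rows", "data": {"fingers": [0.085, 0.085, 0.085, 0.085], "xyz": [[-0.125, -0.065, -0.049], [-0.125, -0.065, -0.049], [-0.125, -0.065, -0.049], [-0.125, -0.065, -0.049]], "turn": [[0, 0, 0.211], [0, 0, 0.211], [0, 0, 0.211], [0, 0, 0.211]]}}

```text
time_s: 1.92
tool_pos: [0.4013, 0.3265, 0.3309]
ee_rot: [0.422, 0.906, 0.0, 0.001]
wrist_force: [0.6, 1.0, 0.4]
width: 0.0853
```

Emit:
{"op": "send_rows", "data": {"fingers": [0.085, 0.085, 0.085], "xyz": [[-0.102, -0.027, -0.01], [-0.102, -0.027, -0.01], [-0.102, -0.027, -0.01]], "turn": [[0, 0, 0.21], [0, 0, 0.21], [0, 0, 0.21]]}}

```text
time_s: 2.17
tool_pos: [0.4463, 0.2308, 0.3401]
ee_rot: [0.517, 0.856, 0.0, 0.001]
wrist_force: [0.9, 0.7, 0.5]
width: 0.0852
```

Emit:
{"op": "send_rows", "data": {"fingers": [0.085, 0.085, 0.085, 0.085], "xyz": [[-0.105, -0.005, -0.01], [-0.105, -0.005, -0.01], [-0.105, -0.005, -0.01], [-0.105, -0.005, -0.01]], "turn": [[0, 0, 0.21], [0, 0, 0.21], [0, 0, 0.21], [0, 0, 0.21]]}}

```text
time_s: 2.5
tool_pos: [0.492, 0.1352, 0.3498]
ee_rot: [0.603, 0.798, 0.0, 0.001]
wrist_force: [-0.3, 0.0, 0.9]
width: 0.0848
```

Run:
```python
from h import *
st()
p=cam("wrist"); cv2.imwrite("pics/w1.png",cv2.resize(p["frame"][:,:,::-1],(800,600)))
np.set_printoptions(precision=4,suppress=True)
Z=dict(tray=0,tx_1_mid=.0175,bar=.0,bar_grip=.022,cradle=0,slot_left=.0475,slot_mid=.0475,slot_right=.0475,bar_seat=.0625,post_left=.0625,post_right=.0625,plunger=.0325,pedal_pad=.053)
for n,z in Z.items():
    for e in ctrl.spot_point(p,n)[:3]: print(n,round(e["score"],2),pix(e),at_z(p,pix(e),z)[0])
for n in("bar","tx_1_mid","tray"):
    for e in ctrl.silhouettes(p,n)[:4]:
        c=cloud(p,e["region"]);
        if len(c)>10: m=cv2.minAreaRect(c[:,:2].astype(np.float32)); print(n,e["score"],pix(e),m,np.percentile(c[:,2],[5,50,95]))
```

```text
t 2.5 tcp [0.492  0.1352 0.3498] az 0.276 tilt [ 0.001 -0.001] w 0.0848 F [-0.3  0.   0.9] J [ 0.21  0.17  1.75 -0.    1.22 -0.07]
tray 0.93 [239.8208 102.6816] [0.4564 0.1816 0.    ]
tx_1_mid 0.68 [265.7792  72.8064] [0.4829 0.235  0.0175]
tx_1_mid 0.23 [302.592  265.6896] [ 0.6432 -0.0664  0.0175]
bar 0.61 [295.424  311.8848] [ 0.6715 -0.1853  0.    ]
bar_grip 0.82 [295.2192 318.4896] [ 0.6673 -0.183   0.022 ]
cradle 0.6 [315.392 228.288] [0.6463 0.005  0.    ]
slot_left 0.58 [352.7168 215.3856] [0.6802 0.0636 0.0475]
slot_mid 0.93 [321.5872 239.5008] [0.6463 0.0083 0.0475]
slot_right 0.7 [304.7936 263.5008] [ 0.6344 -0.0435  0.0475]
bar_seat 0.76 [342.3232 257.3184] [ 0.6852 -0.0069  0.0625]
post_left 0.61 [387.3792 212.8128] [0.7247 0.0876 0.0625]
post_right 0.75 [299.4176 291.8016] [ 0.6386 -0.0914  0.0625]
post_right 0.72 [339.4048 256.2048] [ 0.6797 -0.0062  0.0625]
post_right 0.6 [332.288  243.4944] [0.6597 0.013  0.0625]
plunger 0.67 [329.7792 243.1104] [ 0.6685 -0.0015  0.0325]
plunger 0.35 [314.6752 225.408 ] [0.6316 0.0236 0.0325]
pedal_pad 0.62 [276.224  202.2144] [0.5522 0.054  0.053 ]
bar 0.87 [299.7248 319.104 ] ((0.6731958389282227, -0.18183447420597076), (0.21792931854724884, 0.02756824530661106), 65.21144104003906) [0.0035 0.01   0.0335]
bar 0.23 [346.9824   9.1008] ((0.5679695010185242, 0.352070689201355), (0.05657631903886795, 0.02583436854183674), 19.535505294799805) [0.0037 0.0112 0.0128]
tx_1_mid 0.7 [268.6976  72.4992] ((0.48825523257255554, 0.2369711995124817), (0.029302846640348434, 0.11229585111141205), 65.65250396728516) [0.0042 0.0265 0.0314]
tx_1_mid 0.19 [311.3984 221.7984] ((0.6172935366630554, 0.017473608255386353), (0.24945636093616486, 0.271336168050766), 66.09838104248047) [0.0097 0.0217 0.0619]
tray 0.57 [243.3024  99.3024] ((0.45738571882247925, 0.17957843840122223), (0.25226306915283203, 0.14517146348953247), 64.29235076904297) [0.0019 0.0035 0.0209]
```

View pics/w1.png

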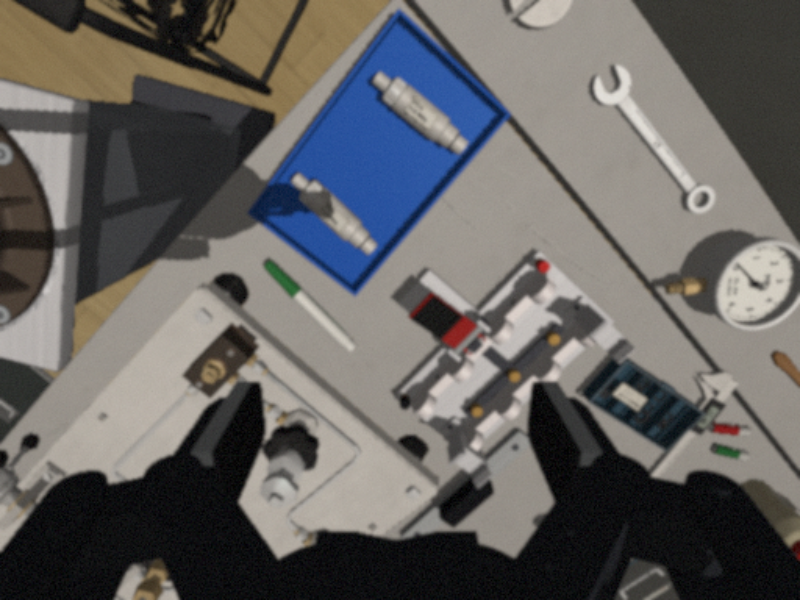

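Wrist view (800x600): two transmitters at (420,110) and (335,213) in the tray. The cradle is around (510,360), and the bar grip is at (467,497), right of the cradle near the panel corner (430,490).

Run:
```python
from h import *
plan([((.60,.024,.25),1.134)])
```

```text
xyz [-0.0704, 0.0369, 0.0496] turn [-0.0, -0.0, -0.427] rows 3.4
xyz [-0.0794, 0.0045, 0.0496] turn [-0.0, -0.0, -0.427] rows 3.4
-- at [0.6   0.024 0.25 ]
```

Emit:
{"op": "send_rows", "data": {"fingers": [0.085, 0.085, 0.085, 0.085], "xyz": [[-0.07, 0.037, 0.05], [-0.07, 0.037, 0.05], [-0.07, 0.037, 0.05], [-0.07, 0.037, 0.05]], "turn": [[0, 0, -0.427], [0, 0, -0.427], [0, 0, -0.427], [0, 0, -0.427]]}}

```text
time_s: 3.68
tool_pos: [0.5458, 0.0797, 0.2969]
ee_rot: [0.416, 0.909, -0.001, -0.001]
wrist_force: [-1.2, -0.3, 0.2]
width: 0.0849
```

Emit:
{"op": "send_rows", "data": {"fingers": [0.085, 0.085, 0.085, 0.085, 0.085], "xyz": [[-0.079, 0.005, 0.05], [-0.079, 0.005, 0.05], [-0.079, 0.005, 0.05], [-0.079, 0.005, 0.05], [-0.079, 0.005, 0.05]], "turn": [[0, 0, -0.427], [0, 0, -0.427], [0, 0, -0.427], [0, 0, -0.427], [0, 0, -0.427]]}}

```text
time_s: 4.1
tool_pos: [0.6002, 0.0242, 0.2483]
ee_rot: [0.216, 0.976, -0.0, -0.001]
wrist_force: [-0.3, 0.2, -0.5]
width: 0.0851
```

```bash
cat > fit.py <<'E'
from h import *
from scipy.optimize import least_squares
# cradle height model, 1 mm grid in the cradle frame
X,Y=np.meshgrid(np.arange(-100,101),np.arange(-160,161),indexing="ij")
H=np.zeros(X.shape,np.float32)
H[(X>=-60)&(X<=64)&(abs(Y)<=118)]=12
for c in(-38,36):
    r=abs(X-c)<=6
    H[r&(abs(Y)<=90)]=34
    for t in(-90,-30,30,90):
        d=abs(Y-t); m=r&(d<13.5); H[m]=(38+np.sqrt(np.maximum(13.5**2-d**2,0)))[m]
MASK=((abs(X)<=70)&(abs(Y)<=90)).astype(np.float32)
MASK[(X<-20)&(abs(Y)<22)]=0   # pedal
Hs=cv2.GaussianBlur(H,(0,0),2)
def samp(a,x,y): return cv2.remap(a,(y+160).astype(np.float32).reshape(-1,1),(x+100).astype(np.float32).reshape(-1,1),cv2.INTER_LINEAR).ravel()
def fit_cradle(c,x0=(.645,.003,-.445)):
    c=c[(np.hypot(c[:,0]-x0[0],c[:,1]-x0[1])<.2)&(c[:,2]<.1)&(c[:,2]>-.02)]
    c=c[::max(1,len(c)//15000)]
    def loc(v):
        d=c[:,:2]-v[:2]; k,s=np.cos(v[2]),np.sin(v[2])
        return (d[:,0]*k+d[:,1]*s)*1e3,(-d[:,0]*s+d[:,1]*k)*1e3
    best=None
    for it in range(4):
        v0=np.array(x0 if best is None else best.x[:3]); x,y=loc(v0); w=samp(MASK,x,y)
        def f(v):
            x,y=loc(v); return w*(samp(Hs,x,y)-(c[:,2]*1e3-v[3]))
        best=least_squares(f,[*v0,0 if best is None else best.x[3]],loss="soft_l1",f_scale=4,x_scale=[.005,.005,.03,2],diff_step=1e-3)
    return best.x,best.cost/w.sum()
E
python3 - <<'E'
from fit import *
st()
p=cam("wrist"); cv2.imwrite("pics/w2.png",cv2.resize(p["frame"][:,:,::-1],(800,600)))
c=cloud(p,np.ones((384,512),bool))
for x0 in((.645,.003,-.445),(.64,.01,-.42),(.65,-.003,-.47)): print(fit_cradle(c,x0))
np.set_printoptions(precision=4,suppress=True)
Z=dict(cradle=0,slot_left=.0475,slot_mid=.0475,slot_right=.0475,bar_seat=.0625,post_left=.0625,post_right=.0625,plunger=.0325,pedal_pad=.053,bar_grip=.022)
for n,z in Z.items():
    for e in ctrl.spot_point(p,n)[:2]: print(n,round(e["score"],2),pix(e),at_z(p,pix(e),z)[0])
E
```

```text
t 4.1 tcp [0.6002 0.0242 0.2483] az 1.136 tilt [-0.002  0.   ] w 0.0851 F [-0.3  0.2 -0.5] J [-0.01  0.4   1.69  0.    1.05 -1.15]
(array([ 0.65025008,  0.00470148, -0.44095079,  0.618392  ]), np.float64(14.092584529901835))
(array([ 0.65189624,  0.00838523, -0.44169599,  0.49105139]), np.float64(13.060795095056807))
(array([ 0.64753754, -0.00138713, -0.44461864,  0.89028603]), np.float64(19.769967266701364))
cradle 0.91 [258.816  188.8896] [0.6518 0.0071 0.    ]
slot_left 0.9 [308.48   198.1824] [0.6731 0.0635 0.0475]
slot_mid 0.87 [258.816  199.1808] [0.6485 0.0077 0.0475]
slot_mid 0.66 [465.6128 153.216 ] [0.6997 0.2551 0.0475]
slot_right 0.62 [214.3232 200.7168] [ 0.6272 -0.0427  0.0475]
bar_seat 0.87 [259.7888 233.8176] [ 0.6849 -0.0079  0.0625]
post_right 0.85 [179.712  233.5104] [ 0.6432 -0.0967  0.0625]
plunger 0.86 [263.68   207.5136] [0.6671 0.0064 0.0325]
pedal_pad 0.94 [259.8912 114.7008] [0.5564 0.0513 0.053 ]
bar_grip 0.9 [139.776  261.0048] [ 0.672 -0.19   0.022]
```

View pics/w2.png

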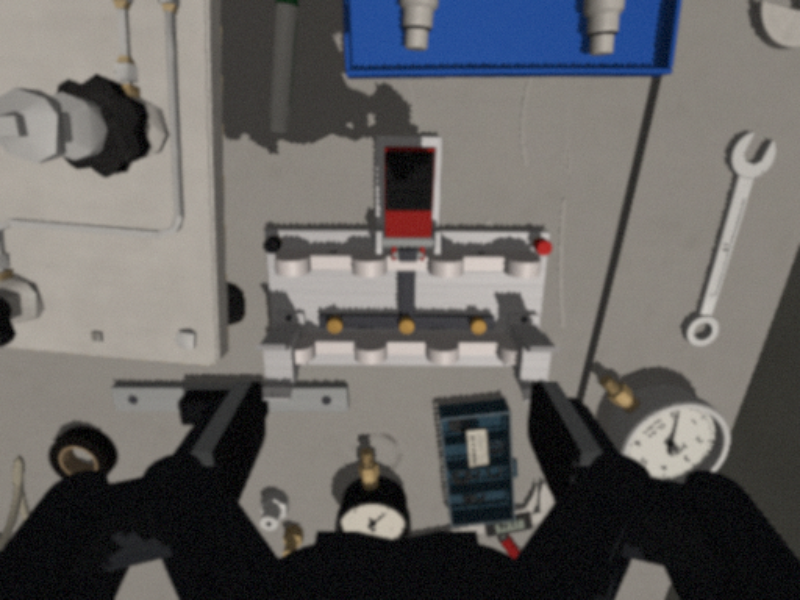

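Wrist view: brass plungers at (335,326), (407,326), (479,326), posts at (281,360) and (535,358), pedal at (410,190). The bar is flat at (230,395), with its left half beside the panel's corner at (220,360).

```bash
cat >> fit.py <<'E'
from scipy.optimize import minimize
def fit_cradle(c,x0=(.65,.005,-.443)):
    c=c[(np.hypot(c[:,0]-x0[0],c[:,1]-x0[1])<.2)&(c[:,2]<.1)&(c[:,2]>-.02)]; c=c[::max(1,len(c)//15000)]
    def f(v):
        X0,Y0,a=x0[0]+v[0]*1e-3,x0[1]+v[1]*1e-3,x0[2]+v[2]*1e-2
        d=c[:,:2]-[X0,Y0]; k,s=np.cos(a),np.sin(a); x=(d[:,0]*k+d[:,1]*s)*1e3; y=(-d[:,0]*s+d[:,1]*k)*1e3
        w=samp(MASK,x,y); r=np.abs(samp(Hs,x,y)-(c[:,2]*1e3-v[3]))
        return (w*np.minimum(r,12)).sum()/w.sum()
    b=minimize(f,[0,0,0,0],method="Powell",options=dict(xtol=.01,ftol=1e-6)); v=b.x
    return (x0[0]+v[0]*1e-3,x0[1]+v[1]*1e-3,x0[2]+v[2]*1e-2,v[3]),b.fun
E
python3 - <<'E'
from fit import *
np.set_printoptions(precision=4,suppress=True)
p=cam("wrist")
c=cloud(p,np.ones((384,512),bool))
for x0 in((.65,.003,-.443),(.652,.008,-.43)): print(fit_cradle(c,x0))
hsv=cv2.cvtColor(p["frame"],cv2.COLOR_RGB2HSV)
m=cv2.inRange(hsv,(8,110,90),(30,255,255)); m[:195]=0;m[225:]=0;m[:,:200]=0;m[:,320:]=0
n,_,s,ce=cv2.connectedComponentsWithStats(m)
P=[]
for i in range(1,n):
    if s[i,4]>15: P.append(ce[i]);print(s[i],ce[i],at_z(p,ce[i],.0325)[0])
P=at_z(p,sorted(P,key=lambda q:q[0])[:3],.0325)[:,:2]
a=np.arctan2(*(P[2]-P[0])[::-1])-np.pi/2; print("yaw",a,np.linalg.norm(P[2]-P[0]),"centre",P.mean(0)-.017*np.array([np.cos(a),np.sin(a)]))
for e in ctrl.silhouettes(p,"bar")[:2]:
    c=cloud(p,e["region"]);print(e["score"],cv2.minAreaRect(c[(c[:,2]>.0)&(c[:,2]<.02),:2].astype(np.float32)),np.percentile(c[:,2],[5,50,95]))
w=cloud(p,np.ones((384,512),bool)); w=w[(w[:,2]>.06)&(w[:,2]<.1)&(w[:,1]<-.1)&(w[:,0]<.66)]; print("panel hull corner",w[np.argmax(w@[.906,-.42,0])],w[np.argmax(w[:,1])])
plan([((.415,.20,.25),1.134)])
E
```

```text
((np.float64(0.6515754317755614), np.float64(0.007837898634777228), np.float64(-0.4440992107451772), np.float64(-0.4957277514015853)), np.float64(3.853716851318821))
((np.float64(0.652218686369029), np.float64(0.00883696906549333), np.float64(-0.440534955614414), np.float64(-0.5385399710189801)), np.float64(3.8851710803831705))
[209 204  10   9  73] [213.2466 207.9863] [ 0.6407 -0.0525  0.0325]
[255 204  10   9  73] [259.2192 208.0548] [0.6661 0.0015 0.0325]
[300 204  10  10  74] [304.8649 208.3514] [0.6917 0.0551 0.0325]
yaw -0.44283727857648136 0.11909451418196418 centre [0.6508 0.0086]
0.74 ((0.6762060523033142, -0.18617366254329681), (0.22474713623523712, 0.03497088700532913), 65.34764862060547) [0.0021 0.0092 0.0332]
panel hull corner [ 0.66   -0.1128  0.0768] [ 0.6309 -0.1     0.0624]
xyz [0.1209, 0.0401, -0.0003] turn [0.0, 0.0001, -0.0] rows 3.1
xyz [0.1209, 0.0401, -0.0003] turn [0.0, 0.0001, -0.0] rows 3.1
-- at [0.415 0.2   0.25 ]
```

Emit:
{"op": "send_rows", "data": {"fingers": [0.085, 0.085, 0.085, 0.085], "xyz": [[0.121, 0.04, 0], [0.121, 0.04, 0], [0.121, 0.04, 0], [0.121, 0.04, 0]], "turn": [[0, 0, 0], [0, 0, 0], [0, 0, 0], [0, 0, 0]]}}

```text
time_s: 5.08
tool_pos: [0.5024, 0.1155, 0.2491]
ee_rot: [0.216, 0.976, 0.0, -0.002]
wrist_force: [0.9, -0.0, 0.8]
width: 0.0851
```

Emit:
{"op": "send_rows", "data": {"fingers": [0.085, 0.085, 0.085, 0.085], "xyz": [[0.121, 0.04, 0], [0.121, 0.04, 0], [0.121, 0.04, 0], [0.121, 0.04, 0]], "turn": [[0, 0, 0], [0, 0, 0], [0, 0, 0], [0, 0, 0]]}}

```text
time_s: 5.42
tool_pos: [0.41, 0.2027, 0.2492]
ee_rot: [0.216, 0.976, 0.0, -0.001]
wrist_force: [0.6, -0.2, -0.1]
width: 0.085
```

```bash
cat > tx.py <<'E'
from h import *
def find_tx(p,box=(.457,.18,.16)):
    """grey bodies on the blue tray, from depth: height>14 mm"""
    v,u=np.nonzero(p["range_z"]>0); c=at_depth(p,np.c_[u,v]); m=(c[:,2]>.013)&(c[:,2]<.05)&(np.hypot(c[:,0]-box[0],c[:,1]-box[1])<box[2])
    hsv=cv2.cvtColor(p["frame"],cv2.COLOR_RGB2HSV)[v,u]; m&=(hsv[:,1]<90)&(hsv[:,2]>60)
    im=np.zeros(p["range_z"].shape,np.uint8); im[v[m],u[m]]=255; im=cv2.morphologyEx(im,cv2.MORPH_OPEN,np.ones((3,3)))
    n,l,s,_=cv2.connectedComponentsWithStats(im); out=[]
    for i in range(1,n):
        if s[i,4]<250: continue
        w=cloud(p,l==i); r=cv2.minAreaRect(w[:,:2].astype(np.float32)); b=cv2.boxPoints(r); e=b[1]-b[0]; f=b[2]-b[1]
        L=e if np.linalg.norm(e)>np.linalg.norm(f) else f; a=np.arctan(L[1]/L[0])
        out.append((np.array(r[0]),a,np.round(sorted(r[1]),4),np.median(w[:,2]),s[i,4]))
    return out
E
python3 - <<'E'
from tx import *
np.set_printoptions(precision=4,suppress=True)
st(); p=cam("wrist"); cv2.imwrite("pics/w3.png",cv2.resize(p["frame"][:,:,::-1],(800,600)))
for t in find_tx(p): print(t)
for e in ctrl.spot_point(p,"tx_1_mid")[:4]: print(e["score"],pix(e),at_z(p,pix(e),.0175)[0])
for e in ctrl.silhouettes(p,"tray")[:1]:
    c=cloud(p,e["region"]);print(cv2.minAreaRect(c[:,:2].astype(np.float32)))
E
```

```text
t 5.4167 tcp [0.41   0.2027 0.2492] az 1.136 tilt [-0.002  0.001] w 0.085 F [ 0.6 -0.2 -0.1] J [ 0.39  0.19  2.    0.    0.96 -0.75]
(array([0.4305, 0.1214]), np.float32(-0.48872933), array([0.0258, 0.1059]), np.float64(0.026593899208808947), np.int32(1321))
(array([0.4867, 0.2368]), np.float32(-0.38372138), array([0.0268, 0.1061]), np.float64(0.026732662947542618), np.int32(1297))
0.67 [299.776  193.4976] [0.4849 0.2346 0.0175]
((0.45729947090148926, 0.17934498190879822), (0.2556796669960022, 0.14081721007823944), 65.96540069580078)
```

View pics/w3.png

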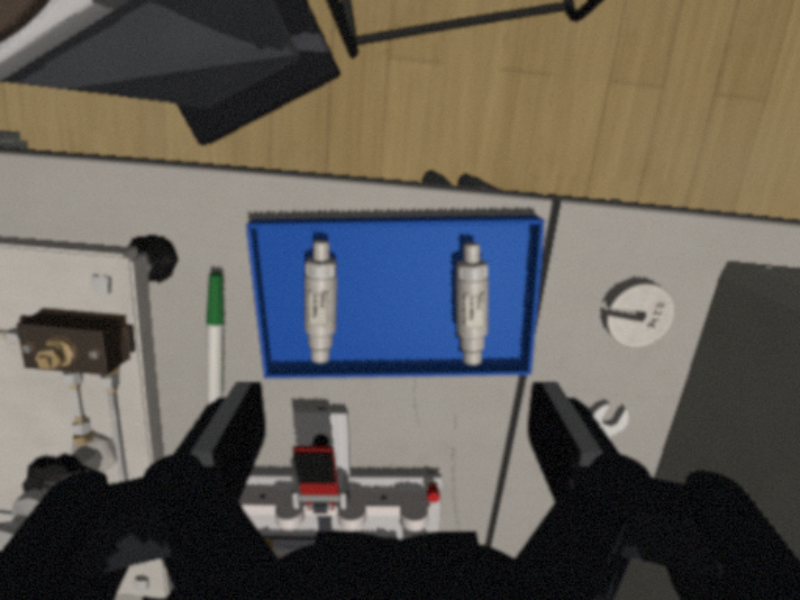

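Wrist view: transmitters at (320,300) and (472,303) in the tray, weight at (640,315), and there is no third one.

Run:
```python
from h import *
plan([((.4305,.1214,.10),1.082),((.4305,.1214,.006),1.082)])
```

```text
xyz [-0.0473, -0.065, 0.1496] turn [0.0005, 0.0008, 0.0538] rows 4.1
-- at [0.4305 0.1214 0.1   ]
xyz [0.0, 0.0, 0.094] turn [0.0, 0.0, 0.0] rows 2.3
-- at [0.4305 0.1214 0.006 ]
```

Emit:
{"op": "send_rows", "data": {"fingers": [0.05, 0.05, 0.05, 0.05, 0.05], "xyz": [[-0.047, -0.065, 0.15], [-0.047, -0.065, 0.15], [-0.047, -0.065, 0.15], [-0.047, -0.065, 0.15], [-0.047, -0.065, 0.15]], "turn": [[0, 0, 0.054], [0, 0, 0.054], [0, 0, 0.054], [0, 0, 0.054], [0, 0, 0.054]]}}

```text
time_s: 5.98
tool_pos: [0.4282, 0.1173, 0.0944]
ee_rot: [0.244, 0.97, -0.002, -0.003]
wrist_force: [-3.1, 0.6, -0.5]
width: 0.0499
```

Run:
```python
from tx import *
np.set_printoptions(precision=4,suppress=True)
st(); p=cam("wrist");cam("wrist"); st()
for t in find_tx(p): print(t)
plan([((.4305,.1214,.006),1.082)])
```

```text
t 5.9833 tcp [0.4282 0.1173 0.0944] az 1.077 tilt [-0.007 -0.002] w 0.0499 F [-3.1  0.6 -0.5] J [ 0.2   0.42  2.18 -0.    0.55 -0.88]
t 6.0833 tcp [0.4298 0.1195 0.0981] az 1.077 tilt [-0.003 -0.001] w 0.05 F [0.5 0.5 0.4] J [ 0.2   0.41  2.17 -0.    0.56 -0.87]
(array([0.4864, 0.2345]), np.float32(-0.42173547), array([0.0266, 0.1066]), np.float64(0.026507709031461046), np.int32(4275))
(array([0.4305, 0.1202]), np.float32(-0.47280708), array([0.0264, 0.106 ]), np.float64(0.027015172129019563), np.int32(3712))
xyz [0.0, 0.0023, 0.0921] turn [-0.0022, -0.0025, -0.0053] rows 2.2
-- at [0.4305 0.1214 0.006 ]
```

Emit:
{"op": "send_rows", "data": {"fingers": [0.05, 0.05, 0.05, 0.05, 0.05], "xyz": [[0, 0.001, 0.04], [0, 0.001, 0.07], [0, 0.001, 0.085], [0, 0.001, 0.091], [0, 0.001, 0.091]], "turn": [[0, 0, 0], [0, 0, 0], [0, 0, 0], [0, 0, 0], [0, 0, 0]]}}

```text
time_s: 6.5
tool_pos: [0.4311, 0.1223, 0.0084]
ee_rot: [0.243, 0.97, 0.0, 0.0]
wrist_force: [0.8, -0.1, 1.3]
width: 0.0504
```

Emit:
{"op": "send_rows", "data": {"fingers": [0.01, 0.01, 0.01, 0.01, 0.01], "xyz": [[0, 0, 0], [0, 0, 0], [0, 0, 0], [0, 0, 0], [0, 0, 0]], "turn": [[0, 0, 0], [0, 0, 0], [0, 0, 0], [0, 0, 0], [0, 0, 0]]}}

```text
time_s: 6.92
tool_pos: [0.4315, 0.1224, 0.01]
ee_rot: [0.243, 0.97, 0.001, 0.001]
wrist_force: [-1.7, 0.9, 8.8]
width: 0.0259
```

Emit:
{"op": "send_rows", "data": {"fingers": [0.01, 0.01, 0.01, 0.01, 0.01], "xyz": [[0, 0, 0], [0, 0, -0.03], [0, 0, -0.07], [0, 0, -0.11], [0, 0, -0.12]], "turn": [[0, 0, 0], [0, 0, 0], [0, 0, 0], [0, 0, 0], [0, 0, 0]]}}

```text
time_s: 7.33
tool_pos: [0.4327, 0.1226, 0.1343]
ee_rot: [0.243, 0.97, 0.002, 0.003]
wrist_force: [3.0, -0.1, -1.3]
width: 0.0255
```

```bash
cat >> h.py <<'E'
C=np.array([.6512,.0083]); YAW=-.443
def cr(x,y,z):
    """cradle mm -> world"""
    k,s=np.cos(YAW),np.sin(YAW); return (C[0]+(x*k-y*s)/1e3, C[1]+(x*s+y*k)/1e3, z)
E
python3 - <<'E'
from h import *
ctrl.camera("wrist"); st(); print(cr(0,-60,0),cr(0,60,0),cr(0,0,0))
plan([(cr(0,-60,.13),1.128),(cr(0,-60,.06),1.128)])
E
```

```text
t 7.3833 tcp [0.4331 0.1227 0.1341] az 1.08 tilt [0.009 0.002] w 0.0259 F [ 1.4 -0.1  0.9] J [ 0.21  0.35  2.14 -0.    0.64 -0.87]
(np.float64(0.6254808920445126), np.float64(-0.04590818652172367), 0) (np.float64(0.6769191079554874), np.float64(0.06250818652172367), 0) (np.float64(0.6512), np.float64(0.0083), 0)
xyz [-0.1245, -0.029, 0.0027] turn [0.0027, 0.0034, -0.0239] rows 3.1
xyz [-0.1238, -0.032, 0.0024] turn [0.0027, 0.0034, -0.0239] rows 3.1
-- at [ 0.62548089 -0.04590819  0.13      ]
xyz [0.0, 0.0, 0.07] turn [0.0, 0.0, 0.0] rows 1.7
-- at [ 0.62548089 -0.04590819  0.06      ]
```

Emit:
{"op": "send_rows", "data": {"fingers": [0.01, 0.01, 0.01, 0.01], "xyz": [[-0.03, -0.007, 0], [-0.07, -0.016, 0], [-0.11, -0.026, 0.003], [-0.1245, -0.029, 0.003]], "turn": [[0, 0, 0], [0, 0, -0.012], [0, 0, -0.024], [0, 0, -0.024]]}}

```text
time_s: 7.72
tool_pos: [0.5306, 0.0349, 0.1262]
ee_rot: [0.231, 0.973, 0.0, 0.002]
wrist_force: [-1.3, 0.5, -2.5]
width: 0.0256
```

Emit:
{"op": "send_rows", "data": {"fingers": [0.01, 0.01, 0.01, 0.01, 0.01], "xyz": [[-0.04, -0.01, 0.001], [-0.08, -0.02, 0.002], [-0.11, -0.028, 0.002], [-0.124, -0.032, 0.002], [-0.124, -0.032, 0.002]], "turn": [[0, 0, 0], [0, 0, -0.012], [0, 0, -0.024], [0, 0, -0.024], [0, 0, -0.024]]}}

```text
time_s: 8.13
tool_pos: [0.6254, -0.0492, 0.1237]
ee_rot: [0.221, 0.975, -0.0, 0.001]
wrist_force: [-0.5, -0.1, -1.9]
width: 0.0258
```

Run:
```python
from fit import *
p=cam("wrist"); p=cam("wrist"); st()
cv2.imwrite("pics/w4.png",cv2.resize(p["frame"][:,:,::-1],(800,600)))
c=cloud(p,np.ones((384,512),bool)); print(fit_cradle(c,(.6512,.0083,-.443)))
s=ctrl.state(); t=R.from_quat(s["ee_rot"]).inv().apply(c-s["tool_pos"])*1e3
m=(abs(t[:,1])<25)&(abs(t[:,0])<90)&(t[:,2]>-30)&(t[:,2]<15)
for x in range(0,90,6):
    k=m&(abs(t[:,0]-x)<3)
    if k.sum()>5: print(x,k.sum(),"y",np.percentile(t[k,1],[3,97]).round(1),"ztop",np.percentile(t[k,2],5).round(1))
plan([(cr(0,-60,.13),1.128)])
```

```text
t 8.2333 tcp [ 0.6225 -0.0469  0.1233] az 1.127 tilt [-0.  0.] w 0.0255 F [-0.  -0.1 -1. ] J [-0.12  0.57  1.75  0.    0.82 -1.25]
((np.float64(0.6515817099417103), np.float64(0.006772748560017512), np.float64(-0.4475973510063684), np.float64(-0.35608827847477775)), np.float64(3.813180544244538))
0 632 y [-14.4  11.5] ztop -22.6
6 1314 y [-24.4  24.2] ztop -28.6
12 1291 y [-20.2  17.3] ztop -28.1
18 630 y [-13.5  10.7] ztop -20.7
24 678 y [-13.   10.4] ztop -20.5
30 633 y [-12.6   9.8] ztop -20.7
36 880 y [-12.3   9.7] ztop -19.6
42 350 y [-7.6  4.6] ztop -13.9
48 370 y [-7.5  4.8] ztop -14.0
54 131 y [-6.5  3.9] ztop -13.0
xyz [-0.0023, 0.0022, -0.0067] turn [-0.0, -0.0003, -0.001] rows 0.2
-- at [ 0.62548089 -0.04590819  0.13      ]
```

View pics/w4.png

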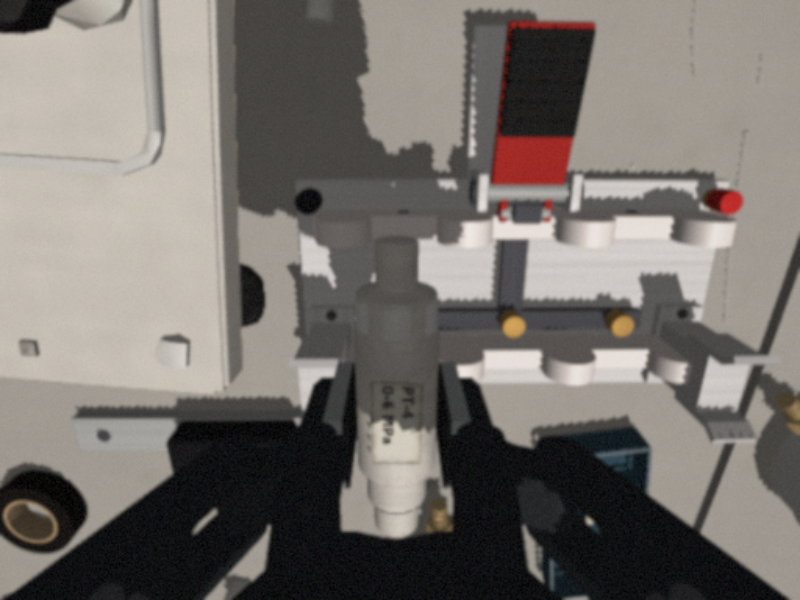

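The wrist view shows the transmitter held along the tool. Two plungers are at (513,323) and (621,323), and the right slot is behind the transmitter. I'll measure the slot relative to the held part.

```bash
cat >> fit.py <<'E'
def plungers(p):
    """brass plunger tops in tool-frame-free world coords at z=.0325 (+ pixel), sorted by column"""
    hsv=cv2.cvtColor(p["frame"],cv2.COLOR_RGB2HSV); m=cv2.inRange(hsv,(8,110,90),(30,255,255))
    n,_,s,ce=cv2.connectedComponentsWithStats(m); P=[]
    for i in range(1,n):
        w=at_z(p,ce[i],.0325)[0]
        if s[i,4]>25 and np.hypot(w[0]-.6512,w[1]-.0083)<.09 and .6<s[i,2]/s[i,3]<1.6: P.append((ce[i],s[i,4],w))
    return sorted(P,key=lambda q:q[0][0])
E
python3 - <<'E'
from fit import *
np.set_printoptions(precision=4,suppress=True)
p=cam("wrist");st(); s=ctrl.state()
for a in plungers(p): print(a, (R.from_quat(s["ee_rot"]).inv().apply(a[2]-s["tool_pos"])*1e3).round(1))
E
```

```text
t 8.2833 tcp [ 0.622  -0.0464  0.1233] az 1.128 tilt [-0.001  0.   ] w 0.0259 F [ 0.7  0.5 -1.8] J [-0.12  0.56  1.75  0.    0.82 -1.25]
(array([327.8844, 210.4393]), np.int32(173), array([0.6658, 0.001 , 0.0325])) [-19.4  61.6  90.8]
(array([397.1951, 210.1768]), np.int32(164), array([0.6914, 0.0548, 0.0325])) [-19.4 121.1  90.8]
```

Emit:
{"op": "send_rows", "data": {"fingers": [0.01, 0.01, 0.01, 0.01, 0.01], "xyz": [[-0.004, 0.003, 0], [-0.004, 0.003, 0.02], [-0.004, 0.003, 0.04], [-0.004, 0.003, 0.055], [-0.004, 0.003, 0.06]], "turn": [[0, 0, 0], [0, 0, 0], [0, 0, 0], [0, 0, 0], [0, 0, 0]]}}

```text
time_s: 8.7
tool_pos: [0.6261, -0.0446, 0.0614]
ee_rot: [0.219, 0.976, -0.0, -0.001]
wrist_force: [-1.6, 0.2, -3.2]
width: 0.0256
```

Emit:
{"op": "send_rows", "data": {"fingers": [0.01, 0.01, 0.01, 0.01, 0.01], "xyz": [[0, 0, 0.004], [0, 0, 0.009], [0, 0, 0.014], [0, 0, 0.019], [0, 0, 0.02]], "turn": [[0, 0, 0], [0, 0, 0], [0, 0, 0], [0, 0, 0], [0, 0, 0]]}}

```text
time_s: 9.12
tool_pos: [0.6275, -0.0456, 0.0429]
ee_rot: [0.22, 0.976, -0.0, -0.0]
wrist_force: [-0.7, 0.2, -2.2]
width: 0.0262
```

Run:
```python
from h import *
ctrl.camera("wrist");st(); print(cr(0,-60,0))
```

```text
t 9.1667 tcp [ 0.6274 -0.0456  0.0429] az 1.128 tilt [-0.  0.] w 0.0256 F [-0.6  0.7 -1.5] J [-0.12  0.68  1.78 -0.    0.68 -1.25]
(np.float64(0.6254808920445126), np.float64(-0.04590818652172367), 0)
```

Emit:
{"op": "send_rows", "data": {"fingers": [0.01, 0.01, 0.04, 0.05, 0.05], "xyz": [[0, 0, 0.002], [0, 0, 0.002], [0, 0, 0.002], [0, 0, 0.002], [0, 0, 0.002]], "turn": [[0, 0, 0], [0, 0, 0], [0, 0, 0], [0, 0, 0], [0, 0, 0]]}}

```text
time_s: 9.58
tool_pos: [0.6278, -0.0457, 0.0416]
ee_rot: [0.22, 0.976, 0.0, 0.0]
wrist_force: [0.4, -0.2, -1.3]
width: 0.0502
```

Emit:
{"op": "send_rows", "data": {"fingers": [0.05, 0.05, 0.05, 0.05, 0.05], "xyz": [[0, 0, 0], [0, 0, 0], [0, 0, -0.03], [0, 0, -0.07], [0, 0, -0.11]], "turn": [[0, 0, 0], [0, 0, 0], [0, 0, 0], [0, 0, 0], [0, 0, 0]]}}

```text
time_s: 10.0
tool_pos: [0.6267, -0.0456, 0.1517]
ee_rot: [0.22, 0.976, -0.0, -0.001]
wrist_force: [1.1, -0.4, -0.1]
width: 0.0501
```

Run:
```python
from tx import *
np.set_printoptions(precision=4,suppress=True)
cam("wrist");p=cam("wrist");st()
c=cloud(p,np.ones((384,512),bool)); d=c[:,:2]-C; k,s=np.cos(YAW),np.sin(YAW); x=(d[:,0]*k+d[:,1]*s)*1e3; y=(-d[:,0]*s+d[:,1]*k)*1e3
for X in range(-66,60,12):
    m=(abs(x-X)<4)&(abs(y+60)<18)&(c[:,2]<.08)&(c[:,2]>.04)
    if m.sum()>5: print(X,m.sum(),"y",np.percentile(y[m],[5,50,95]).round(1),"top",np.percentile(c[m,2],97).round(4))
p=cam("side");[print(t) for t in find_tx(p)]
plan([((.4864,.2350,.12),1.571-.41)])
```

```text
t 10.1 tcp [ 0.6312 -0.0461  0.1577] az 1.128 tilt [ 0.009 -0.001] w 0.05 F [0.7 0.2 0.1] J [-0.12  0.53  1.72 -0.    0.89 -1.25]
-54 18 y [-64.8 -60.1 -54.6] top 0.0524
-42 168 y [-77.  -59.7 -53.9] top 0.0543
-30 289 y [-71.1 -59.8 -48.9] top 0.0607
-18 286 y [-71.7 -59.8 -47.9] top 0.061
-6 279 y [-71.9 -59.8 -47.7] top 0.0616
6 265 y [-72.2 -59.8 -48.5] top 0.0616
18 235 y [-71.5 -59.9 -48.3] top 0.0616
30 174 y [-76.9 -59.9 -48.2] top 0.0601
42 142 y [-77.1 -60.8 -51.7] top 0.0579
54 75 y [-66.5 -60.  -53.4] top 0.0553
xyz [0.1251, 0.0962, 0.0169] turn [0.0009, 0.003, -0.0165] rows 3.8
xyz [0.1234, 0.0982, 0.0172] turn [0.0009, 0.003, -0.0165] rows 3.8
-- at [0.4864 0.235  0.12  ]
```

Emit:
{"op": "send_rows", "data": {"fingers": [0.05, 0.05, 0.05, 0.05], "xyz": [[0.125, 0.096, 0.017], [0.125, 0.096, 0.017], [0.125, 0.096, 0.017], [0.125, 0.096, 0.017]], "turn": [[0, 0, -0.016], [0, 0, -0.016], [0, 0, -0.016], [0, 0, -0.016]]}}

```text
time_s: 10.48
tool_pos: [0.5534, 0.0963, 0.133]
ee_rot: [0.212, 0.977, -0.0, -0.001]
wrist_force: [0.4, 1.1, -1.0]
width: 0.0502
```

Emit:
{"op": "send_rows", "data": {"fingers": [0.05, 0.05, 0.05, 0.05, 0.05], "xyz": [[0.124, 0.098, 0.017], [0.124, 0.098, 0.017], [0.124, 0.098, 0.017], [0.124, 0.098, 0.017], [0.124, 0.098, 0.017]], "turn": [[0, 0, -0.016], [0, 0, -0.016], [0, 0, -0.016], [0, 0, -0.016], [0, 0, -0.016]]}}

```text
time_s: 10.9
tool_pos: [0.4797, 0.239, 0.1158]
ee_rot: [0.202, 0.979, -0.001, -0.001]
wrist_force: [-0.3, 0.6, -0.6]
width: 0.0498
```

Run:
```python
from tx import *
np.set_printoptions(precision=4,suppress=True)
cam("wrist");p=cam("wrist");st()
T=find_tx(p)
for t in T: print(t)
t=T[0]; plan([((*t[0],.010),1.571+t[1])])
```

```text
t 11.0 tcp [0.4823 0.236  0.1164] az 1.163 tilt [-0.001 -0.001] w 0.0501 F [-0.  -0.4 -0.4] J [ 0.4   0.48  1.96 -0.    0.71 -0.76]
(array([0.4893, 0.2182]), np.float32(-0.2878732), array([0.0266, 0.1098]), np.float64(0.02690255980464404), np.int32(3063))
xyz [-0.0136, -0.0135, 0.1064] turn [-0.0012, -0.0012, -0.1202] rows 2.6
-- at [0.4893 0.2182 0.01  ]
```

Transmitter B has been knocked about 2 cm and turned, so I'm regrasping at its new pose.

Emit:
{"op": "send_rows", "data": {"fingers": [0.05, 0.05, 0.05, 0.05, 0.05], "xyz": [[-0.0136, -0.0125, 0.02], [-0.0136, -0.0125, 0.06], [-0.0136, -0.0125, 0.09], [-0.0136, -0.0125, 0.105], [-0.0136, -0.0125, 0.1065]], "turn": [[0, 0, -0.12], [0, 0, -0.12], [0, 0, -0.12], [0, 0, -0.12], [0, 0, -0.12]]}}

```text
time_s: 11.42
tool_pos: [0.4895, 0.2162, 0.0076]
ee_rot: [0.146, 0.989, -0.001, -0.002]
wrist_force: [-0.9, 1.0, -0.7]
width: 0.0503
```

Emit:
{"op": "send_rows", "data": {"fingers": [0.05, 0.01, 0.01, 0.01, 0.01], "xyz": [[0, 0, 0], [0, 0, 0], [0, 0, 0], [0, 0, 0], [0, 0, 0]], "turn": [[0, 0, 0], [0, 0, 0], [0, 0, 0], [0, 0, 0], [0, 0, 0]]}}

```text
time_s: 11.83
tool_pos: [0.492, 0.2184, 0.0123]
ee_rot: [0.145, 0.989, 0.0, 0.001]
wrist_force: [0.5, -3.6, 9.4]
width: 0.0257
```

Emit:
{"op": "send_rows", "data": {"fingers": [0.01, 0.01, 0.01, 0.01, 0.01], "xyz": [[0, 0, 0], [0, 0, -0.03], [0, 0, -0.07], [0, 0, -0.11], [0, 0, -0.115]], "turn": [[0, 0, 0], [0, 0, 0], [0, 0, 0], [0, 0, 0], [0, 0, 0]]}}

```text
time_s: 12.25
tool_pos: [0.494, 0.2195, 0.1325]
ee_rot: [0.145, 0.989, 0.002, 0.004]
wrist_force: [3.0, 1.0, -0.4]
width: 0.0255
```

Run:
```python
from h import *
ctrl.camera("wrist");ctrl.camera("wrist"); st()
plan([(cr(0,60,.125),1.128)])
```

```text
t 12.35 tcp [0.4926 0.2189 0.1286] az 1.28 tilt [0.005 0.002] w 0.0257 F [-0.2  0.2 -1.4] J [ 0.36  0.46  1.95 -0.    0.73 -0.92]
xyz [-0.1107, -0.0485, 0.0021] turn [0.0018, 0.0021, 0.0761] rows 2.9
xyz [-0.1141, -0.04, 0.002] turn [0.0018, 0.0021, 0.0761] rows 2.9
-- at [0.67691911 0.06250819 0.125     ]
```

Emit:
{"op": "send_rows", "data": {"fingers": [0.01, 0.01, 0.01, 0.01], "xyz": [[-0.03, -0.013, 0], [-0.07, -0.03, 0], [-0.1, -0.044, 0.002], [-0.111, -0.0485, 0.002]], "turn": [[0, 0, 0.02], [0, 0, 0.05], [0, 0, 0.076], [0, 0, 0.076]]}}

```text
time_s: 12.68
tool_pos: [0.5862, 0.1371, 0.1225]
ee_rot: [0.184, 0.983, -0.0, 0.0]
wrist_force: [-0.4, -0.9, -2.2]
width: 0.0258
```

Emit:
{"op": "send_rows", "data": {"fingers": [0.01, 0.01, 0.01, 0.01, 0.01], "xyz": [[-0.035, -0.012, 0.001], [-0.075, -0.026, 0.002], [-0.105, -0.037, 0.002], [-0.114, -0.04, 0.002], [-0.114, -0.04, 0.002]], "turn": [[0, 0, 0.02], [0, 0, 0.05], [0, 0, 0.076], [0, 0, 0.076], [0, 0, 0.076]]}}

```text
time_s: 13.1
tool_pos: [0.6766, 0.0597, 0.1199]
ee_rot: [0.221, 0.975, -0.0, -0.0]
wrist_force: [-1.9, 0.1, -2.0]
width: 0.0258
```

```bash
cat > held.py <<'E'
from fit import *
np.set_printoptions(precision=4,suppress=True)
cam("wrist");p=cam("wrist"); st(); s=ctrl.state(); q=R.from_quat(s["ee_rot"])
c=cloud(p,np.ones((384,512),bool)); t=q.inv().apply(c-s["tool_pos"])*1e3
m=(abs(t[:,1])<25)&(abs(t[:,0])<90)&(t[:,2]>-30)&(t[:,2]<15)
for x in range(18,72,6):
    k=m&(abs(t[:,0]-x)<3)
    if k.sum()>5: print(x,k.sum(),"y",np.percentile(t[k,1],[3,97]).round(1),"ztop",np.percentile(t[k,2],5).round(1))
for a in plungers(p): print(a, (q.inv().apply(a[2]-s["tool_pos"])*1e3).round(1))
E
python3 held.py
```

```text
t 13.2 tcp [0.6742 0.0618 0.1202] az 1.128 tilt [-0.003  0.   ] w 0.0257 F [ 0.1  0.6 -1.4] J [ 0.05  0.63  1.62  0.    0.89 -1.08]
18 661 y [-13.8  10.5] ztop -18.8
24 668 y [-13.7  10.7] ztop -18.1
30 641 y [-13.    9.7] ztop -17.8
36 680 y [-13.2   9.8] ztop -18.1
42 734 y [-12.3   8.9] ztop -16.1
48 346 y [-7.7  4.3] ztop -11.2
54 393 y [-7.6  3.9] ztop -11.2
(array([186.5632, 210.8103]), np.int32(174), array([0.666 , 0.0021, 0.0325])) [-18.4 -57.3  87.7]
```

Emit:
{"op": "send_rows", "data": {"fingers": [0.01, 0.01, 0.01, 0.01, 0.01], "xyz": [[-0.006, 0.004, 0], [-0.006, 0.004, 0.02], [-0.006, 0.004, 0.04], [-0.006, 0.004, 0.052], [-0.006, 0.004, 0.055]], "turn": [[0, 0, 0], [0, 0, 0], [0, 0, 0], [0, 0, 0], [0, 0, 0]]}}

```text
time_s: 13.62
tool_pos: [0.6808, 0.0637, 0.0644]
ee_rot: [0.219, 0.976, -0.0, -0.002]
wrist_force: [-0.3, -0.1, -2.5]
width: 0.0259
```

Emit:
{"op": "send_rows", "data": {"fingers": [0.01, 0.01, 0.01, 0.01, 0.01], "xyz": [[0, 0, 0.005], [0, 0, 0.01], [0, 0, 0.015], [0, 0, 0.019], [0, 0, 0.019]], "turn": [[0, 0, 0], [0, 0, 0], [0, 0, 0], [0, 0, 0], [0, 0, 0]]}}

```text
time_s: 14.03
tool_pos: [0.6824, 0.0628, 0.0473]
ee_rot: [0.22, 0.976, -0.0, -0.0]
wrist_force: [-0.8, 0.0, -1.8]
width: 0.0258
```

Run:
```python
from h import *
ctrl.camera("wrist");st(); print(cr(0,60,0))
```

```text
t 14.0833 tcp [0.6826 0.0628 0.0477] az 1.128 tilt [-0. -0.] w 0.0254 F [-0.  -0.7 -2.5] J [ 0.05  0.73  1.64 -0.    0.77 -1.08]
(np.float64(0.6769191079554874), np.float64(0.06250818652172367), 0)
```

Emit:
{"op": "send_rows", "data": {"fingers": [0.01, 0.01, 0.01, 0.05, 0.05], "xyz": [[0, 0, 0.002], [0, 0, 0.004], [0, 0, 0.004], [0, 0, 0.004], [0, 0, 0.004]], "turn": [[0, 0, 0], [0, 0, 0], [0, 0, 0], [0, 0, 0], [0, 0, 0]]}}

```text
time_s: 14.5
tool_pos: [0.6822, 0.0621, 0.0438]
ee_rot: [0.219, 0.976, -0.001, -0.0]
wrist_force: [-9.0, -35.9, -7.6]
width: 0.0481
```

Emit:
{"op": "send_rows", "data": {"fingers": [0.05, 0.05, 0.05, 0.05, 0.05], "xyz": [[0, 0, 0], [0, 0, 0], [0, 0, -0.03], [0, 0, -0.07], [0, 0, -0.11]], "turn": [[0, 0, 0], [0, 0, 0], [0, 0, 0], [0, 0, 0], [0, 0, 0]]}}

```text
time_s: 14.92
tool_pos: [0.6818, 0.0626, 0.1543]
ee_rot: [0.22, 0.976, -0.0, -0.001]
wrist_force: [1.9, 0.3, 0.0]
width: 0.0501
```

```bash
cat > slots.py <<'E'
from h import *
def slots(p,ys=(60,0,-60)):
    c=cloud(p,np.ones((384,512),bool)); d=c[:,:2]-C; k,s=np.cos(YAW),np.sin(YAW); x=(d[:,0]*k+d[:,1]*s)*1e3; y=(-d[:,0]*s+d[:,1]*k)*1e3
    for Y in ys:
        print("slot",Y)
        for X in range(-66,60,12):
            m=(abs(x-X)<4)&(abs(y-Y)<18)&(c[:,2]<.08)&(c[:,2]>.04)
            if m.sum()>5: print("  ",X,m.sum(),"y",np.percentile(y[m],[5,50,95]).round(1),"top",np.percentile(c[m,2],97).round(4))
E
python3 - <<'E'
from slots import *
cam("wrist");p=cam("wrist");st(); slots(p,(60,))
# go over the bar: midway up, then look from above with tool y across the bar
plan([((.62,-.02,.30),.3),((.655,-.11,.30),-.445)])
E
```

```text
t 15.0167 tcp [0.6865 0.063  0.161 ] az 1.128 tilt [0.01  0.001] w 0.0501 F [ 0.4  0.2 -0. ] J [ 0.05  0.6   1.57  0.    0.96 -1.08]
slot 60
   -54 45 y [55.3 61.  66.6] top 0.0535
   -42 163 y [43.4 60.9 66.8] top 0.0542
   -30 277 y [49.9 60.9 71.8] top 0.0609
   -18 278 y [49.7 61.7 72.8] top 0.0609
   -6 272 y [49.4 61.6 72.9] top 0.0618
   6 257 y [50.2 62.5 74. ] top 0.0615
   18 238 y [49.9 61.6 74.1] top 0.0612
   30 161 y [52.2 61.5 71.6] top 0.059
   42 132 y [48.1 61.5 70.7] top 0.0576
   54 63 y [55.7 62.3 68.9] top 0.0554
xyz [0.0116, -0.0514, -0.0698] turn [0.0041, 0.0032, 0.414] rows 3.3
xyz [-0.0099, -0.0521, -0.0696] turn [0.0041, 0.0032, 0.414] rows 3.3
-- at [ 0.62 -0.02  0.3 ]
xyz [-0.0482, 0.0034, 0.0] turn [0.0, 0.0, 0.3725] rows 3.0
xyz [-0.0436, 0.0207, 0.0] turn [0.0, 0.0, 0.3725] rows 3.0
-- at [ 0.655 -0.11   0.3  ]
```

Emit:
{"op": "send_rows", "data": {"fingers": [0.05, 0.05, 0.05, 0.05], "xyz": [[0.012, -0.051, -0.07], [0.012, -0.051, -0.07], [0.012, -0.051, -0.07], [0.012, -0.051, -0.07]], "turn": [[0, 0, 0.414], [0, 0, 0.414], [0, 0, 0.414], [0, 0, 0.414]]}}

```text
time_s: 15.35
tool_pos: [0.6507, 0.0206, 0.2272]
ee_rot: [0.42, 0.908, 0.001, 0.002]
wrist_force: [-0.0, 0.2, -0.4]
width: 0.0502
```

Emit:
{"op": "send_rows", "data": {"fingers": [0.05, 0.05, 0.05, 0.05], "xyz": [[-0.01, -0.052, -0.07], [-0.01, -0.052, -0.07], [-0.01, -0.052, -0.07], [-0.01, -0.052, -0.07]], "turn": [[0, 0, 0.414], [0, 0, 0.414], [0, 0, 0.414], [0, 0, 0.414]]}}

```text
time_s: 15.68
tool_pos: [0.6177, -0.0211, 0.2971]
ee_rot: [0.597, 0.802, 0.001, 0.002]
wrist_force: [0.3, -0.2, 0.3]
width: 0.0497
```

Emit:
{"op": "send_rows", "data": {"fingers": [0.05, 0.05, 0.05, 0.05], "xyz": [[-0.048, 0.008, 0], [-0.048, 0.008, 0], [-0.048, 0.008, 0], [-0.048, 0.008, 0]], "turn": [[0, 0, 0.372], [0, 0, 0.372], [0, 0, 0.372], [0, 0, 0.372]]}}

```text
time_s: 16.02
tool_pos: [0.6392, -0.064, 0.2939]
ee_rot: [0.735, 0.678, 0.0, 0.0]
wrist_force: [0.1, 0.4, 0.3]
width: 0.05
```

Emit:
{"op": "send_rows", "data": {"fingers": [0.05, 0.05, 0.05, 0.05, 0.05], "xyz": [[-0.044, 0.025, 0.02], [-0.044, 0.025, 0.02], [-0.044, 0.025, 0.02], [-0.044, 0.025, 0.02], [-0.044, 0.025, 0.02]], "turn": [[0, 0, 0.372], [0, 0, 0.372], [0, 0, 0.372], [0, 0, 0.372], [0, 0, 0.372]]}}

```text
time_s: 16.43
tool_pos: [0.6607, -0.1085, 0.2739]
ee_rot: [0.844, 0.537, 0.0, -0.0]
wrist_force: [-0.6, 0.4, 0.3]
width: 0.0498
```

```bash
cat > bar.py <<'E'
from h import *
def find_bar(p,zr=(.018,.05),c0=(.675,-.185),rad=.09):
    """grip block: dark pixels in a height range"""
    v,u=np.nonzero(p["range_z"]>0); c=at_depth(p,np.c_[u,v]); g=p["frame"][v,u].max(1)
    m=(c[:,2]>zr[0])&(c[:,2]<zr[1])&(g<90)&(np.hypot(c[:,0]-c0[0],c[:,1]-c0[1])<rad)
    im=np.zeros(p["range_z"].shape,np.uint8); im[v[m],u[m]]=255
    n,l,s,_=cv2.connectedComponentsWithStats(im)
    for i in range(1,n):
        if s[i,4]>150:
            w=cloud(p,l==i); print("dark",s[i,4],cv2.minAreaRect(w[:,:2].astype(np.float32)),np.percentile(w[:,2],[5,50,95]).round(4))
E
python3 - <<'E'
from bar import *
np.set_printoptions(precision=4,suppress=True)
cam("wrist");p=cam("wrist");st(); find_bar(p)
for e in ctrl.spot_point(p,"bar_grip")[:2]: print(e["score"],pix(e),at_z(p,pix(e),.022)[0])
for e in ctrl.silhouettes(p,"bar")[:2]:
    c=cloud(p,e["region"]);print(e["score"],cv2.minAreaRect(c[(c[:,2]>.0)&(c[:,2]<.02),:2].astype(np.float32)),np.percentile(c[:,2],[5,50,95]))
cv2.imwrite("pics/w5.png",cv2.resize(p["frame"][:,:,::-1],(800,600)))
E
```

```text
t 16.5333 tcp [ 0.6608 -0.1082  0.2742] az -0.437 tilt [0. 0.] w 0.0498 F [-0.6  0.7  0.6] J [-0.21  0.47  1.5   0.    1.17  0.23]
dark 1033 ((0.6742226481437683, -0.1840197890996933), (0.07560913264751434, 0.02618146501481533), 65.3443603515625) [0.0271 0.0329 0.0342]
0.59 [283.5968 194.688 ] [ 0.6719 -0.1852  0.022 ]
0.93 ((0.674720287322998, -0.18499091267585754), (0.22195085883140564, 0.02815692126750946), 65.21611022949219) [0.0078 0.0099 0.0338]
```

View pics/w5.png

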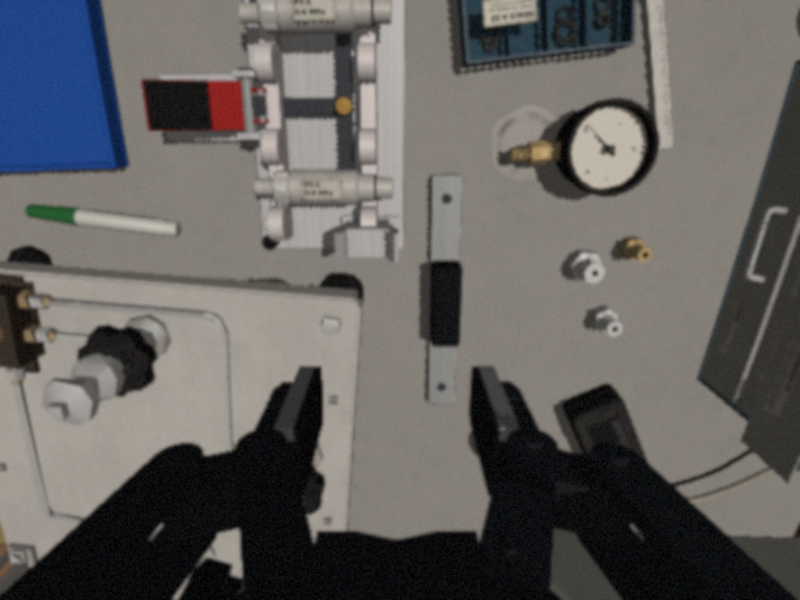

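Wrist view: the bar is clear of everything, with its grip at (445,303) and the panel edge at col 360. Both transmitters lie in the outer slots at (318,12) and (322,187). Next I check the forearm's clearance to the tall gauge.

Run:
```python
from h import *
st(); s=ctrl.state(); az=s["joints"][0]
for n in("scene","side"):
    p=cam(n); c=cloud(p,np.ones((384,512),bool)); r=c[:,0]*np.cos(az)+c[:,1]*np.sin(az); l=-c[:,0]*np.sin(az)+c[:,1]*np.cos(az)
    print(n,p["c2w"][:3,3].round(2))
    for R0 in np.arange(.3,.9,.04):
        m=(abs(r-R0)<.02)&(abs(l)<.11)&(c[:,2]>.38)
        if m.sum()>5: print(R0.round(2),m.sum(),"z",np.percentile(c[m,2],[2,50,98]).round(3),"l",np.percentile(l[m],[2,98]).round(3))
    g=c[(c[:,0]>.40)&(c[:,0]<.62)&(c[:,1]<-.1)&(c[:,1]>-.25)&(c[:,2]>.2)&(c[:,2]<.40)]
    for y in np.arange(-.12,-.24,-.02):
        k=g[abs(g[:,1]-y)<.01]
        if len(k)>3: print("gauge y",y.round(2),len(k),"x",k[:,0].min().round(3),k[:,0].max().round(3),"z",k[:,2].max().round(3))
cv2.imwrite("pics/s2.png",cv2.resize(cam("scene")["frame"][:,:,::-1],(800,600)))
```

```text
t 16.6333 tcp [ 0.6608 -0.1083  0.2743] az -0.44 tilt [ 0.001 -0.   ] w 0.0502 F [-0.3  1.   0.6] J [-0.21  0.47  1.5   0.    1.17  0.23]
scene [-0.45 -0.63  0.68]
0.58 6 z [0.614 0.615 0.615] l [-0.039 -0.023]
0.62 1872 z [0.391 0.524 0.611] l [-0.039  0.082]
0.66 1166 z [0.385 0.516 0.609] l [-0.043  0.079]
0.7 126 z [0.382 0.516 0.612] l [-0.043  0.018]
gauge y -0.16 81 x 0.524 0.538 z 0.331
gauge y -0.18 190 x 0.506 0.539 z 0.358
gauge y -0.2 165 x 0.485 0.521 z 0.368
gauge y -0.22 180 x 0.467 0.5 z 0.369
side [-0.07 -0.03  0.96]
0.42 204 z [0.676 0.68  0.683] l [0.006 0.058]
0.62 2509 z [0.383 0.502 0.569] l [-0.003  0.066]
0.66 660 z [0.382 0.483 0.559] l [-0.014  0.076]
gauge y -0.16 138 x 0.522 0.539 z 0.343
gauge y -0.18 424 x 0.502 0.54 z 0.365
gauge y -0.2 630 x 0.481 0.559 z 0.371
gauge y -0.22 806 x 0.4 0.561 z 0.372
```

View pics/s2.png

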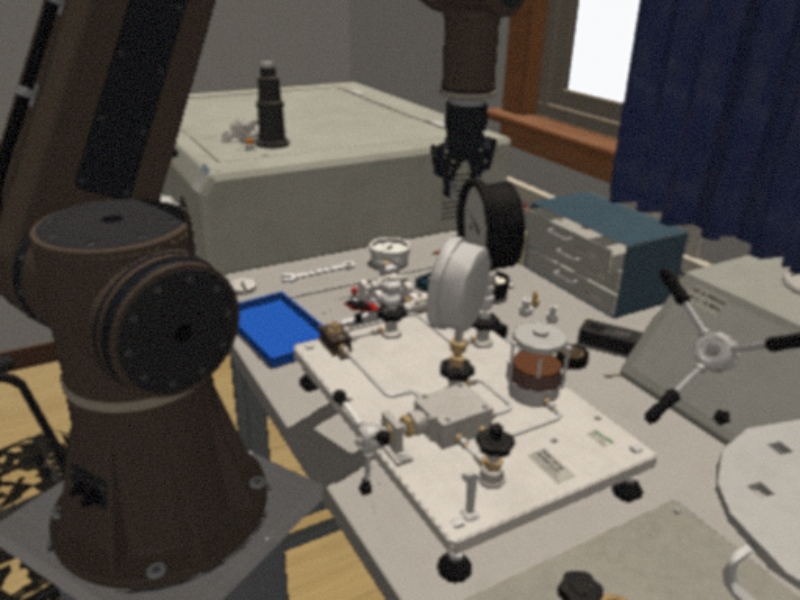

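Scene view: the gripper hangs at (465,160). The wrist link top is around z≈.62, well above the gauge tops (≈.37), so there is clearance for the descent.

Run:
```python
from h import *
plan([((.6796,-.1754,.11),-.431),((.6796,-.1754,.010),-.431)])
```

```text
xyz [-0.0524, 0.0455, 0.1641] turn [0.0003, -0.0, -0.0109] rows 4.3
-- at [ 0.6796 -0.1754  0.11  ]
xyz [0.0, 0.0, 0.1] turn [0.0, 0.0, 0.0] rows 2.4
-- at [ 0.6796 -0.1754  0.01  ]
```

Emit:
{"op": "send_rows", "data": {"fingers": [0.05, 0.05, 0.05, 0.05, 0.05], "xyz": [[-0.02, 0.018, 0.03], [-0.035, 0.03, 0.07], [-0.0525, 0.0455, 0.11], [-0.0525, 0.0455, 0.145], [-0.0525, 0.0455, 0.164]], "turn": [[0, 0, -0.011], [0, 0, -0.011], [0, 0, -0.011], [0, 0, -0.011], [0, 0, -0.011]]}}

```text
time_s: 17.2
tool_pos: [0.6773, -0.1767, 0.1048]
ee_rot: [0.843, 0.539, -0.002, -0.002]
wrist_force: [-0.9, 1.0, -0.6]
width: 0.0498
```

Run:
```python
from bar import *
cam("wrist");p=cam("wrist");st();find_bar(p)
plan([((.6796,-.1754,.010),-.431)])
```

```text
t 17.3 tcp [ 0.6767 -0.1754  0.1056] az -0.433 tilt [-0.007  0.002] w 0.0497 F [-0.3 -0.  -0.2] J [-0.3   0.68  1.57  0.    0.9   0.14]
dark 3096 ((0.6738932728767395, -0.18423785269260406), (0.07545607537031174, 0.02546810731291771), 65.31169128417969) [0.0305 0.0331 0.0341]
dark 262 ((0.6002757549285889, -0.14501520991325378), (0.02630111388862133, 0.007771524600684643), 71.69849395751953) [0.0183 0.0214 0.0257]
xyz [0.0013, 0.0032, 0.0956] turn [-0.0068, 0.0009, -0.0016] rows 2.3
-- at [ 0.6796 -0.1754  0.01  ]
```

Emit:
{"op": "send_rows", "data": {"fingers": [0.05, 0.05, 0.05, 0.05, 0.05], "xyz": [[0, 0.0025, 0.03], [0, 0.0025, 0.06], [0, 0.0025, 0.085], [0, 0.0025, 0.095], [0, 0.0025, 0.095]], "turn": [[0, 0, 0], [0, 0, 0], [0, 0, 0], [0, 0, 0], [0, 0, 0]]}}

```text
time_s: 17.72
tool_pos: [0.6811, -0.1764, 0.0141]
ee_rot: [0.842, 0.539, -0.001, -0.001]
wrist_force: [-0.4, -0.3, -0.5]
width: 0.0501
```

Emit:
{"op": "send_rows", "data": {"fingers": [0.05, 0.01, 0.01, 0.01, 0.01], "xyz": [[0, 0, 0], [0, 0, 0], [0, 0, 0], [0, 0, 0], [0, 0, 0]], "turn": [[0, 0, 0], [0, 0, 0], [0, 0, 0], [0, 0, 0], [0, 0, 0]]}}

```text
time_s: 18.13
tool_pos: [0.6821, -0.1769, 0.0172]
ee_rot: [0.842, 0.539, 0.001, 0.001]
wrist_force: [-5.5, 2.3, 9.7]
width: 0.0247
```

Run:
```python
from h import *
st()
```

```text
t 18.1333 tcp [ 0.6821 -0.1769  0.0172] az -0.433 tilt [ 0.001 -0.   ] w 0.0247 F [-5.5  2.3  9.7] J [-0.3   0.79  1.6   0.    0.75  0.14]
```

The grip sits high on the block, so I'll open, lower and regrip.

Emit:
{"op": "send_rows", "data": {"fingers": [0.05, 0.05, 0.05, 0.05, 0.05], "xyz": [[0, 0, 0], [0, 0, 0], [0, 0, 0.004], [0, 0, 0.007], [0, 0, 0.007]], "turn": [[0, 0, 0], [0, 0, 0], [0, 0, 0], [0, 0, 0], [0, 0, 0]]}}

```text
time_s: 18.55
tool_pos: [0.6813, -0.1768, 0.0071]
ee_rot: [0.843, 0.539, -0.0, -0.0]
wrist_force: [-0.7, 0.7, -0.8]
width: 0.0503
```

Emit:
{"op": "send_rows", "data": {"fingers": [0.05, 0.01, 0.01, 0.01, 0.01], "xyz": [[0, 0, 0], [0, 0, 0], [0, 0, 0], [0, 0, 0], [0, 0, 0]], "turn": [[0, 0, 0], [0, 0, 0], [0, 0, 0], [0, 0, 0], [0, 0, 0]]}}

```text
time_s: 18.97
tool_pos: [0.6818, -0.177, 0.008]
ee_rot: [0.843, 0.539, 0.0, 0.0]
wrist_force: [0.1, -1.2, 1.5]
width: 0.0254
```

Emit:
{"op": "send_rows", "data": {"fingers": [0.01, 0.01, 0.01, 0.01, 0.01], "xyz": [[0, 0, 0], [0, 0, -0.01], [0, 0, -0.04], [0, 0, -0.08], [0, 0, -0.11]], "turn": [[0, 0, 0], [0, 0, 0], [0, 0, 0], [0, 0, 0], [0, 0, 0]]}}

```text
time_s: 19.38
tool_pos: [0.6813, -0.1768, 0.12]
ee_rot: [0.843, 0.539, -0.0, -0.0]
wrist_force: [2.3, -0.8, -5.4]
width: 0.0246
```

Run:
```python
from h import *
ctrl.camera("wrist");ctrl.camera("wrist");st(); print(cr(36,0,0))
```

```text
t 19.4833 tcp [ 0.6845 -0.1777  0.1239] az -0.433 tilt [ 0.008 -0.002] w 0.0254 F [ 1.2 -0.6 -5. ] J [-0.3   0.66  1.55  0.    0.92  0.14]
(np.float64(0.6837249119130342), np.float64(-0.007131464773292448), 0)
```

Run:
```python
from h import *
plan([(cr(36,10,.13),-.443)])
```

```text
xyz [0.1646, -0.0721, -0.0065] turn [0.0079, -0.0011, 0.0101] rows 4.3
-- at [0.68801143 0.00190323 0.13      ]
```

Emit:
{"op": "send_rows", "data": {"fingers": [0.01, 0.01, 0.01, 0.01, 0.01], "xyz": [[0.025, -0.011, -0.006], [0.055, -0.024, -0.006], [0.09, -0.039, -0.006], [0.125, -0.055, -0.006], [0.15, -0.066, -0.006]], "turn": [[0, 0, 0], [0, 0, 0.01], [0, 0, 0.01], [0, 0, 0.01], [0, 0, 0.01]]}}

```text
time_s: 19.9
tool_pos: [0.6833, -0.0101, 0.1229]
ee_rot: [0.845, 0.535, -0.001, -0.001]
wrist_force: [1.2, 0.5, -5.9]
width: 0.0246
```

Emit:
{"op": "send_rows", "data": {"fingers": [0.01, 0.01, 0.01, 0.01], "xyz": [[0.01, -0.004, 0], [0.0146, -0.006, 0], [0.0146, -0.006, 0], [0.0146, -0.006, 0]], "turn": [[0, 0, 0], [0, 0, 0], [0, 0, 0], [0, 0, 0]]}}

```text
time_s: 20.23
tool_pos: [0.6852, 0.0018, 0.1234]
ee_rot: [0.845, 0.534, -0.0, -0.0]
wrist_force: [-0.6, -0.2, -6.0]
width: 0.0249
```

```bash
cat > heldbar.py <<'E'
from fit import *
np.set_printoptions(precision=4,suppress=True)
cam("wrist");p=cam("wrist"); st(); s=ctrl.state(); q=R.from_quat(s["ee_rot"])
c=cloud(p,np.ones((384,512),bool)); t=q.inv().apply(c-s["tool_pos"])*1e3
m=(abs(t[:,1])<22)&(abs(t[:,0])<150)&(t[:,2]>-20)&(t[:,2]<6)
for x in range(-120,125,10):
    k=m&(abs(t[:,0]-x)<4)
    if k.sum()>25: print(x,k.sum(),"y",np.percentile(t[k,1],[3,97]).round(1),"z",np.percentile(t[k,2],[10,50]).round(1))
for a in plungers(p): print(a, (q.inv().apply(a[2]-s["tool_pos"])*1e3).round(1))
print("target shift",(q.inv().apply(np.array(cr(36,10,s["tool_pos"][2]))-s["tool_pos"])*1e3).round(1))
b=cr(36,0,0); print(fit_cradle(c,(*C,YAW)))
cv2.imwrite("pics/w6.png",cv2.resize(p["frame"][:,:,::-1],(800,600)))
E
python3 heldbar.py
```

```text
t 20.3333 tcp [0.6854 0.0012 0.1236] az -0.444 tilt [-0. -0.] w 0.0247 F [ 0.8 -0.4 -5.7] J [-0.04  0.64  1.6  -0.    0.9   0.4 ]
10 429 y [-21.4  21.4] z [-18.5 -12.4]
30 1444 y [-11.5  12.1] z [-16.9  -2.1]
40 809 y [-11.7  12.4] z [-1.8 -1.1]
50 877 y [-11.9  12.4] z [-2.  -1.2]
60 950 y [-11.8  12.6] z [-1.9 -1.2]
70 1012 y [-11.8  12.4] z [-2.1 -1.3]
80 1098 y [-12.   12.5] z [-2.5 -1.5]
90 1122 y [-11.8  12.7] z [-2.1 -1.2]
100 776 y [-11.6  12.6] z [-2.1 -1.2]
target shift [ 1.7  2.1 -0. ]
((np.float64(0.6507803080618102), np.float64(0.009311873844353674), np.float64(-0.453145854309835), np.float64(-0.5579256429585959)), np.float64(5.333173281788372))
```

View pics/w6.png

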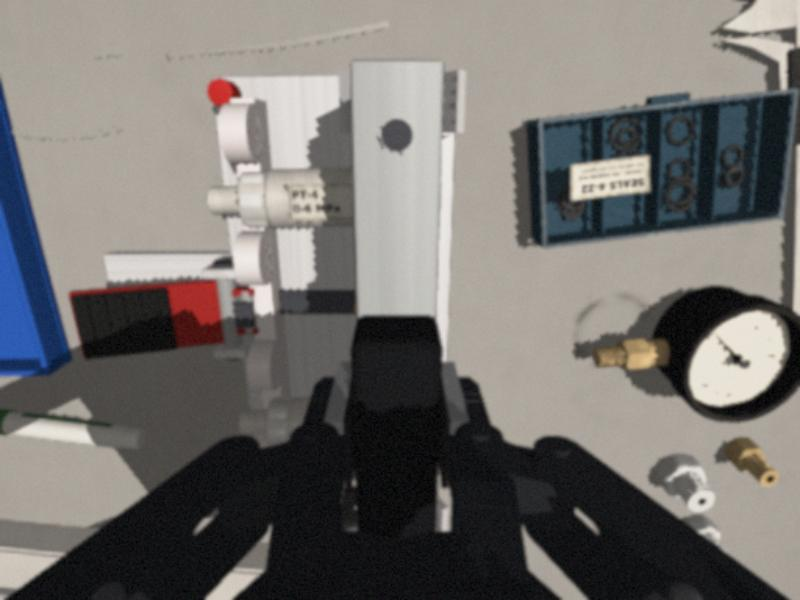

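Wrist view: the bar is held square, with its left end at (398,62). It lies over the left transmitter at (300,195), beside the left post's cheek at (452,100). Lowering in steps.

Emit:
{"op": "send_rows", "data": {"fingers": [0.01, 0.01, 0.01, 0.01, 0.01], "xyz": [[0.0015, 0.0015, 0], [0.0015, 0.0015, 0.015], [0.0015, 0.0015, 0.03], [0.0015, 0.0015, 0.038], [0.0015, 0.0015, 0.04]], "turn": [[0, 0, 0], [0, 0, 0], [0, 0, 0], [0, 0, 0], [0, 0, 0]]}}

```text
time_s: 20.75
tool_pos: [0.6865, 0.0027, 0.0821]
ee_rot: [0.845, 0.534, -0.001, -0.001]
wrist_force: [-0.9, 0.1, -5.7]
width: 0.0248
```

Emit:
{"op": "send_rows", "data": {"fingers": [0.01, 0.01, 0.01, 0.01, 0.01], "xyz": [[0, 0, 0.003], [0, 0, 0.006], [0, 0, 0.009], [0, 0, 0.011], [0, 0, 0.011]], "turn": [[0, 0, 0], [0, 0, 0], [0, 0, 0], [0, 0, 0], [0, 0, 0]]}}

```text
time_s: 21.17
tool_pos: [0.6874, 0.0034, 0.0727]
ee_rot: [0.845, 0.535, -0.0, -0.0]
wrist_force: [-0.4, 0.3, -5.1]
width: 0.0247
```

Run:
```python
from h import *
ctrl.camera("wrist");st(); print(cr(36,10,0))
```

```text
t 21.2167 tcp [0.6875 0.0034 0.0729] az -0.443 tilt [ 0. -0.] w 0.0247 F [ 0.2  0.1 -4.6] J [-0.04  0.7   1.62 -0.    0.81  0.4 ]
(np.float64(0.6880114299056155), np.float64(0.0019032329803281636), 0)
```

Emit:
{"op": "send_rows", "data": {"fingers": [0.01, 0.01, 0.01, 0.01], "xyz": [[0, 0, 0.001], [0, 0, 0.002], [0, 0, 0.003], [0, 0, 0.003]], "turn": [[0, 0, 0], [0, 0, 0], [0, 0, 0], [0, 0, 0]]}}

```text
time_s: 21.55
tool_pos: [0.6876, 0.0034, 0.0704]
ee_rot: [0.845, 0.535, 0.0, 0.0]
wrist_force: [-2.6, 0.4, 4.1]
width: 0.0249
```

```bash
python3 heldbar.py | head -14
```

```text
t 21.65 tcp [0.6877 0.0034 0.0705] az -0.443 tilt [ 0.001 -0.   ] w 0.0249 F [-2.6 -0.4  6.7] J [-0.04  0.7   1.63  0.    0.81  0.4 ]
10 410 y [-21.1  21.2] z [-18.8 -12.7]
30 1443 y [-11.4  12.2] z [-17.   -2.2]
40 812 y [-11.6  12.5] z [-2.  -1.2]
50 888 y [-11.8  12.6] z [-2.  -1.3]
60 940 y [-11.6  12.7] z [-2.1 -1.3]
70 1007 y [-11.6  12.6] z [-2.2 -1.4]
80 1481 y [-20.2  20.6] z [-6.4 -1.8]
90 1825 y [-20.6  21.1] z [-7.4 -1.7]
100 1232 y [-20.7  20.9] z [-7.3 -1.7]
target shift [-1.2  0.9  0. ]
((np.float64(0.6493545836601731), np.float64(0.00904564629460492), np.float64(-0.4718858839280745), np.float64(-0.44205153765653926)), np.float64(8.440670262945686))
```

Bar seated centrally between the cheeks (-20.6..21 around -11.7..12.6 mm) with contact felt. Releasing.

Emit:
{"op": "send_rows", "data": {"fingers": [0.03, 0.035, 0.045, 0.045, 0.045], "xyz": [[0, 0, 0], [0, 0, 0], [0, 0, 0], [0, 0, 0], [0, 0, 0]], "turn": [[0, 0, 0], [0, 0, 0], [0, 0, 0], [0, 0, 0], [0, 0, 0]]}}

```text
time_s: 22.07
tool_pos: [0.6876, 0.0034, 0.0698]
ee_rot: [0.845, 0.535, 0.0, 0.0]
wrist_force: [-0.1, -0.4, -0.5]
width: 0.0444
```

Emit:
{"op": "send_rows", "data": {"fingers": [0.045, 0.045, 0.045, 0.045, 0.045], "xyz": [[0, 0, -0.01], [0, 0, -0.03], [0, 0, -0.06], [0, 0, -0.09], [0, 0, -0.09]], "turn": [[0, 0, 0], [0, 0, 0], [0, 0, 0], [0, 0, 0], [0, 0, 0]]}}

```text
time_s: 22.48
tool_pos: [0.6907, 0.0033, 0.1666]
ee_rot: [0.845, 0.535, 0.003, 0.002]
wrist_force: [2.3, -0.9, 1.6]
width: 0.0452
```

Run:
```python
from h import *
ctrl.camera("wrist");p=cam("wrist");st()
plan([(cr(-104,0,.12),-.443),(cr(-104,0,.06),-.443)])
cv2.imwrite("pics/w7.png",cv2.resize(p["frame"][:,:,::-1],(800,600)))
```

```text
t 22.5833 tcp [0.6885 0.0034 0.1619] az -0.443 tilt [ 0.003 -0.   ] w 0.0445 F [-0.7 -0.8 -0.4] J [-0.04  0.6   1.57 -0.    0.97  0.4 ]
xyz [-0.0116, -0.1399, 0.0415] turn [0.003, -0.0013, -0.0] rows 3.5
-- at [0.55723914 0.05287979 0.12      ]
xyz [0.0, 0.0, 0.06] turn [0.0, 0.0, 0.0] rows 1.4
-- at [0.55723914 0.05287979 0.06      ]
```

View pics/w7.png

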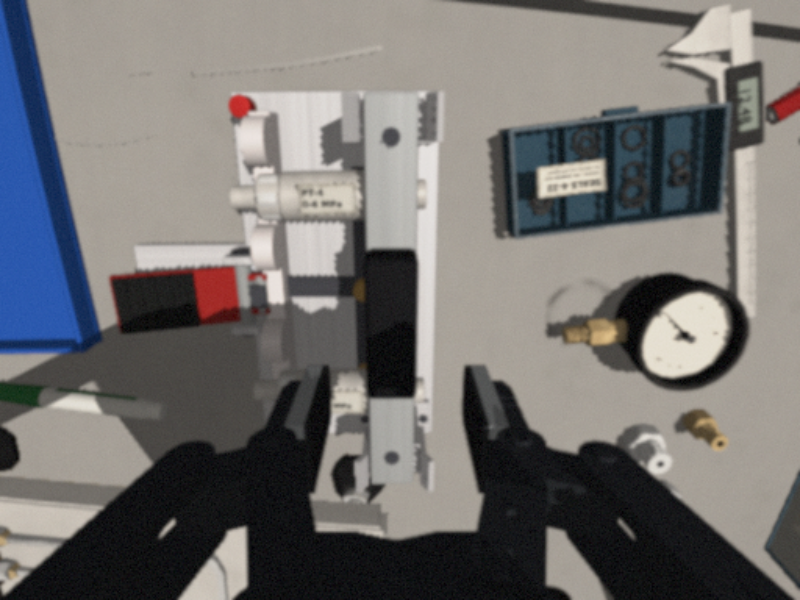

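Wrist view: the bar lies across both posts, ends at (391,100) and (391,480), with transmitters beneath it at (320,195) and (350,390). Pedal pad at (157,303). Next, the pedal.

Emit:
{"op": "send_rows", "data": {"fingers": [0.0, 0.0, 0.0, 0.0, 0.0], "xyz": [[-0.0116, -0.14, 0.0415], [-0.0116, -0.14, 0.0415], [-0.0116, -0.14, 0.0415], [-0.0116, -0.14, 0.0415], [-0.0116, -0.14, 0.0415]], "turn": [[0, 0, 0], [0, 0, 0], [0, 0, 0], [0, 0, 0], [0, 0, 0]]}}

```text
time_s: 23.0
tool_pos: [0.5493, 0.0541, 0.116]
ee_rot: [0.845, 0.535, -0.003, -0.002]
wrist_force: [0.5, 0.2, -0.5]
width: -0.0001
```

Run:
```python
from h import *
ctrl.camera("wrist");p=cam("wrist");st()
hsv=cv2.cvtColor(p["frame"],cv2.COLOR_RGB2HSV)
for e in ctrl.spot_point(p,"pedal_pad")[:2]: print(e["score"],pix(e),at_z(p,pix(e),.053)[0])
plan([(cr(-104,0,.06),-.443)])
```

```text
t 23.1 tcp [0.5551 0.0532 0.1178] az -0.442 tilt [-0.001 -0.   ] w 0.0002 F [ 0.6 -0.8  0.7] J [ 0.04  0.5   1.91 -0.    0.73  0.48]
0.76 [261.3248 202.2144] [0.5577103  0.05011696 0.053     ]
xyz [0.0003, 0.0008, 0.0582] turn [0.0001, 0.0, 0.0003] rows 1.4
-- at [0.55723914 0.05287979 0.06      ]
```

Descend to just above the pad, then press in steps.

Emit:
{"op": "send_rows", "data": {"fingers": [0.0, 0.0, 0.0, 0.0], "xyz": [[-0.001, 0.001, 0.03], [-0.001, 0.001, 0.05], [-0.001, 0.001, 0.058], [-0.001, 0.001, 0.058]], "turn": [[0, 0, 0], [0, 0, 0], [0, 0, 0], [0, 0, 0]]}}

```text
time_s: 23.48
tool_pos: [0.5562, 0.0512, 0.0586]
ee_rot: [0.845, 0.534, -0.001, -0.001]
wrist_force: [-0.2, -0.3, -0.7]
width: 0.0
```

Emit:
{"op": "send_rows", "data": {"fingers": [0.0, 0.0, 0.0, 0.0, 0.0], "xyz": [[0, 0, 0.003], [0, 0, 0.006], [0, 0, 0.009], [0, 0, 0.012], [0, 0, 0.012]], "turn": [[0, 0, 0], [0, 0, 0], [0, 0, 0], [0, 0, 0], [0, 0, 0]]}}

```text
time_s: 23.9
tool_pos: [0.5568, 0.0517, 0.0485]
ee_rot: [0.845, 0.534, 0.0, 0.0]
wrist_force: [0.3, 1.7, 5.3]
width: 0.0004
```

Emit:
{"op": "send_rows", "data": {"fingers": [0.0, 0.0, 0.0, 0.0, 0.0], "xyz": [[0, 0, 0.003], [0, 0, 0.006], [0, 0, 0.008], [0, 0, 0.008], [0, 0, 0.008]], "turn": [[0, 0, 0], [0, 0, 0], [0, 0, 0], [0, 0, 0], [0, 0, 0]]}}

```text
time_s: 24.32
tool_pos: [0.5561, 0.052, 0.0408]
ee_rot: [0.845, 0.534, -0.0, -0.0]
wrist_force: [-4.2, 5.3, 11.5]
width: -0.0003
```

Emit:
{"op": "send_rows", "data": {"fingers": [0.0, 0.0, 0.0, 0.0, 0.0], "xyz": [[0, 0, 0.002], [0, 0, 0.004], [0, 0, 0.006], [0, 0, 0.006], [0, 0, 0.006]], "turn": [[0, 0, 0], [0, 0, 0], [0, 0, 0], [0, 0, 0], [0, 0, 0]]}}

```text
time_s: 24.73
tool_pos: [0.5562, 0.0521, 0.0375]
ee_rot: [0.845, 0.535, 0.0, 0.0]
wrist_force: [-20.7, 4.8, 69.9]
width: -0.0001
```

Emit:
{"op": "send_rows", "data": {"fingers": [0.0, 0.0, 0.0, 0.0, 0.0], "xyz": [[0, 0, -0.002], [0, 0, -0.002], [0, 0, -0.002], [0, 0, -0.002], [0, 0, -0.002]], "turn": [[0, 0, 0], [0, 0, 0], [0, 0, 0], [0, 0, 0], [0, 0, 0]]}}

```text
time_s: 25.15
tool_pos: [0.5561, 0.052, 0.0383]
ee_rot: [0.845, 0.534, 0.0, -0.0]
wrist_force: [-14.2, 5.1, 40.3]
width: 0.0001
```

Run:
```python
from h import *
st()
```

```text
t 25.15 tcp [0.5561 0.052  0.0383] az -0.443 tilt [0. 0.] w 0.0001 F [-14.2   5.1  40.3] J [0.04 0.62 1.96 0.   0.56 0.48]
```

Emit:
{"op": "send_rows", "data": {"fingers": [0.0, 0.0, 0.0, 0.0, 0.0], "xyz": [[0, 0, 0], [0, 0, 0], [0, 0, 0], [0, 0, 0], [0, 0, 0]], "turn": [[0, 0, 0], [0, 0, 0], [0, 0, 0], [0, 0, 0], [0, 0, 0]]}}

```text
time_s: 25.57
tool_pos: [0.5561, 0.052, 0.0382]
ee_rot: [0.845, 0.535, 0.0, -0.0]
wrist_force: [-13.1, 5.9, 41.0]
width: -0.0002
```

Emit:
{"op": "send_rows", "data": {"fingers": [0.0, 0.0, 0.0, 0.0, 0.0], "xyz": [[0, 0, 0], [0, 0, 0], [0, 0, 0], [0, 0, 0], [0, 0, 0]], "turn": [[0, 0, 0], [0, 0, 0], [0, 0, 0], [0, 0, 0], [0, 0, 0]]}}

```text
time_s: 25.98
tool_pos: [0.5561, 0.0521, 0.0382]
ee_rot: [0.845, 0.535, 0.0, -0.0]
wrist_force: [-13.8, 5.0, 40.9]
width: 0.0002
```

Emit:
{"op": "send_rows", "data": {"fingers": [0.0, 0.0, 0.0, 0.0, 0.0], "xyz": [[0, 0, 0], [0, 0, 0], [0, 0, 0], [0, 0, 0], [0, 0, 0]], "turn": [[0, 0, 0], [0, 0, 0], [0, 0, 0], [0, 0, 0], [0, 0, 0]]}}

```text
time_s: 26.4
tool_pos: [0.5561, 0.052, 0.0382]
ee_rot: [0.845, 0.535, 0.0, -0.0]
wrist_force: [-12.6, 4.9, 42.0]
width: 0.0
```

Emit:
{"op": "send_rows", "data": {"fingers": [0.0, 0.0, 0.0, 0.0, 0.0], "xyz": [[0, 0, 0], [0, 0, 0], [0, 0, 0], [0, 0, 0], [0, 0, 0]], "turn": [[0, 0, 0], [0, 0, 0], [0, 0, 0], [0, 0, 0], [0, 0, 0]]}}

```text
time_s: 26.82
tool_pos: [0.5561, 0.052, 0.0382]
ee_rot: [0.845, 0.535, 0.0, -0.0]
wrist_force: [-12.8, 5.6, 41.1]
width: -0.0001
```

Emit:
{"op": "send_rows", "data": {"fingers": [0.0, 0.0, 0.0, 0.0, 0.0], "xyz": [[0, 0, -0.004], [0, 0, -0.01], [0, 0, -0.016], [0, 0, -0.022], [0, 0, -0.03]], "turn": [[0, 0, 0], [0, 0, 0], [0, 0, 0], [0, 0, 0], [0, 0, 0]]}}

```text
time_s: 27.23
tool_pos: [0.5561, 0.0516, 0.0666]
ee_rot: [0.845, 0.534, -0.0, -0.0]
wrist_force: [-0.4, -0.3, -0.8]
width: 0.0001
```

Emit:
{"op": "send_rows", "data": {"fingers": [0.045, 0.045, 0.045, 0.045], "xyz": [[0, 0, -0.03], [0, 0, -0.06], [0, 0, -0.09], [0, 0, -0.1]], "turn": [[0, 0, 0], [0, 0, 0], [0, 0, 0], [0, 0, 0]]}}

```text
time_s: 27.57
tool_pos: [0.5579, 0.0517, 0.1705]
ee_rot: [0.845, 0.534, 0.002, 0.001]
wrist_force: [2.0, -0.4, 0.2]
width: 0.0449
```

Run:
```python
from h import *
ctrl.camera("wrist");p=cam("side");st()
for e in ctrl.spot_point(p,"pedal_pad")[:2]: print(e["score"],pix(e),at_z(p,pix(e),.053)[0])
plan([(cr(36,4,.165),-.443)])
```

```text
t 27.6667 tcp [0.5577 0.0517 0.1687] az -0.443 tilt [0.004 0.   ] w 0.0452 F [-0.8  0.3 -0.5] J [ 0.04  0.43  1.87 -0.    0.84  0.48]
0.81 [226.9184 205.7088] [0.5504332  0.06220029 0.053     ]
0.54 [246.8864 189.504 ] [0.6067051 0.0101738 0.053    ]
xyz [0.0053, 0.1399, 0.0023] turn [0.0014, -0.0008, 0.0] rows 3.4
-- at [ 0.68543952 -0.00351759  0.165     ]
```

Emit:
{"op": "send_rows", "data": {"fingers": [0.045, 0.045, 0.045, 0.045, 0.045], "xyz": [[0.0053, 0.14, 0.002], [0.0053, 0.14, 0.002], [0.0053, 0.14, 0.002], [0.0053, 0.14, 0.002], [0.0053, 0.14, 0.002]], "turn": [[0, 0, 0], [0, 0, 0], [0, 0, 0], [0, 0, 0], [0, 0, 0]]}}

```text
time_s: 28.13
tool_pos: [0.6875, -0.0054, 0.1618]
ee_rot: [0.846, 0.534, -0.0, -0.0]
wrist_force: [-0.4, -0.4, -0.1]
width: 0.045
```

Run:
```python
from bar import *
np.set_printoptions(precision=4,suppress=True)
ctrl.camera("wrist");p=cam("wrist");st(); find_bar(p,(.08,.11),cr(36,0,0)[:2],.07)
c=cloud(p,np.ones((384,512),bool)); d=c[:,:2]-np.array(cr(-104,0,0)[:2]); m=np.hypot(*d.T)<.012; print("pedal pad z",np.median(c[m,2]),m.sum())
plan([(cr(36,4,.0705),-.443)])
```

```text
t 28.2333 tcp [ 0.6841 -0.0038  0.162 ] az -0.444 tilt [-0.004  0.   ] w 0.0449 F [-0.8  1.   0.1] J [-0.05  0.6   1.57  0.    0.98  0.39]
dark 3147 ((0.683631181716919, -0.005638867616653442), (0.07569617033004761, 0.024572201073169708), 65.05348205566406) [0.0931 0.0956 0.0966]
pedal pad z 0.05293063233036949 614
xyz [0.0009, 0.0014, 0.0915] turn [-0.0033, 0.0013, -0.0006] rows 2.2
-- at [ 0.6854 -0.0035  0.0705]
```

Emit:
{"op": "send_rows", "data": {"fingers": [0.045, 0.045, 0.045, 0.045, 0.045], "xyz": [[0, 0.0006, 0.03], [0, 0.0006, 0.06], [0, 0.0006, 0.08], [0, 0.0006, 0.091], [0, 0.0006, 0.091]], "turn": [[0, 0, 0], [0, 0, 0], [0, 0, 0], [0, 0, 0], [0, 0, 0]]}}

```text
time_s: 28.65
tool_pos: [0.6829, -0.0032, 0.0704]
ee_rot: [0.845, 0.535, -0.002, -0.002]
wrist_force: [-1.4, -0.3, 1.1]
width: 0.0448
```

Emit:
{"op": "send_rows", "data": {"fingers": [0.045, 0.045, 0.01, 0.01, 0.01], "xyz": [[0, 0, 0.001], [0, 0, 0.001], [0, 0, 0.001], [0, 0, 0.001], [0, 0, 0.001]], "turn": [[0, 0, 0], [0, 0, 0], [0, 0, 0], [0, 0, 0], [0, 0, 0]]}}

```text
time_s: 29.07
tool_pos: [0.6864, -0.0038, 0.074]
ee_rot: [0.845, 0.534, 0.001, 0.0]
wrist_force: [-2.6, 1.7, 8.3]
width: 0.0248
```

Emit:
{"op": "send_rows", "data": {"fingers": [0.01, 0.01, 0.01, 0.01, 0.01], "xyz": [[0, 0, 0], [0, 0, -0.01], [0, 0, -0.03], [0, 0, -0.055], [0, 0, -0.06]], "turn": [[0, 0, 0], [0, 0, 0], [0, 0, 0], [0, 0, 0], [0, 0, 0]]}}

```text
time_s: 29.48
tool_pos: [0.6877, -0.004, 0.1368]
ee_rot: [0.845, 0.534, 0.002, 0.001]
wrist_force: [2.8, -0.6, -4.8]
width: 0.0249
```

Run:
```python
from h import *
ctrl.camera("wrist");ctrl.camera("wrist");st()
plan([((.682,-.185,.13),-.431),((.682,-.185,.02),-.431)])
```

```text
t 29.5833 tcp [ 0.6868 -0.0039  0.1341] az -0.443 tilt [ 0.003 -0.   ] w 0.0247 F [-0.2  0.7 -5.7] J [-0.05  0.63  1.59 -0.    0.92  0.39]
xyz [-0.1657, 0.0732, 0.0041] turn [0.0031, -0.0012, -0.012] rows 4.3
-- at [ 0.682 -0.185  0.13 ]
xyz [0.0, 0.0, 0.11] turn [0.0, 0.0, 0.0] rows 2.6
-- at [ 0.682 -0.185  0.02 ]
```

Emit:
{"op": "send_rows", "data": {"fingers": [0.01, 0.01, 0.01, 0.01, 0.01], "xyz": [[-0.025, 0.011, 0], [-0.06, 0.026, 0], [-0.1, 0.044, 0], [-0.135, 0.059, 0], [-0.155, 0.068, 0]], "turn": [[0, 0, 0], [0, 0, -0.012], [0, 0, -0.012], [0, 0, -0.012], [0, 0, -0.012]]}}

```text
time_s: 30.0
tool_pos: [0.6796, -0.177, 0.1307]
ee_rot: [0.842, 0.539, -0.001, -0.0]
wrist_force: [0.3, 0.0, -4.9]
width: 0.0249
```

Emit:
{"op": "send_rows", "data": {"fingers": [0.01, 0.01, 0.01, 0.01, 0.01], "xyz": [[-0.0107, 0.005, 0.01], [-0.0107, 0.005, 0.04], [-0.0107, 0.005, 0.075], [-0.0107, 0.005, 0.1], [-0.0107, 0.005, 0.106]], "turn": [[0, 0, 0], [0, 0, 0], [0, 0, 0], [0, 0, 0], [0, 0, 0]]}}

```text
time_s: 30.42
tool_pos: [0.677, -0.1832, 0.02]
ee_rot: [0.842, 0.54, -0.003, -0.003]
wrist_force: [-1.7, 1.3, -5.8]
width: 0.0248
```

Run:
```python
from h import *
ctrl.camera("wrist");ctrl.camera("wrist");st()
```

```text
t 30.5167 tcp [ 0.6792 -0.1838  0.0238] az -0.431 tilt [-0.004  0.001] w 0.0248 F [-0.1 -0.9 -4.7] J [-0.31  0.78  1.6   0.    0.76  0.12]
```

Emit:
{"op": "send_rows", "data": {"fingers": [0.01, 0.01, 0.01, 0.01, 0.01], "xyz": [[0, 0, 0.004], [0, 0, 0.008], [0, 0, 0.011], [0, 0, 0.0125], [0, 0, 0.0125]], "turn": [[0, 0, 0], [0, 0, 0], [0, 0, 0], [0, 0, 0], [0, 0, 0]]}}

```text
time_s: 30.93
tool_pos: [0.681, -0.1849, 0.0142]
ee_rot: [0.842, 0.54, 0.0, 0.0]
wrist_force: [-0.6, -0.5, -5.0]
width: 0.0246
```

Run:
```python
from h import *
ctrl.camera("wrist");ctrl.camera("wrist");st()
```

```text
t 31.0333 tcp [ 0.6811 -0.1849  0.0142] az -0.431 tilt [ 0.001 -0.   ] w 0.025 F [-0.1  0.  -5.2] J [-0.31  0.8   1.6  -0.    0.75  0.12]
```

Emit:
{"op": "send_rows", "data": {"fingers": [0.01, 0.01, 0.01, 0.03, 0.045], "xyz": [[0, 0, 0.002], [0, 0, 0.003], [0, 0, 0.003], [0, 0, 0.003], [0, 0, 0.003]], "turn": [[0, 0, 0], [0, 0, 0], [0, 0, 0], [0, 0, 0], [0, 0, 0]]}}

```text
time_s: 31.45
tool_pos: [0.6813, -0.185, 0.0112]
ee_rot: [0.842, 0.54, 0.0, 0.0]
wrist_force: [0.7, -1.0, 0.1]
width: 0.0405
```

Emit:
{"op": "send_rows", "data": {"fingers": [0.045, 0.045, 0.045, 0.045, 0.045], "xyz": [[0, 0, 0], [0, 0, 0], [0, 0, -0.03], [0, 0, -0.07], [0, 0, -0.11]], "turn": [[0, 0, 0], [0, 0, 0], [0, 0, 0], [0, 0, 0], [0, 0, 0]]}}

```text
time_s: 31.87
tool_pos: [0.6799, -0.1846, 0.121]
ee_rot: [0.842, 0.54, -0.001, -0.001]
wrist_force: [1.2, -0.6, 0.6]
width: 0.0452
```

Emit:
{"op": "send_rows", "data": {"fingers": [0.045, 0.045, 0.045, 0.045], "xyz": [[0, 0, -0.03], [0, 0, -0.06], [0, 0, -0.08], [0, 0, -0.08]], "turn": [[0, 0, 0], [0, 0, 0], [0, 0, 0], [0, 0, 0]]}}

```text
time_s: 32.2
tool_pos: [0.6832, -0.1856, 0.2062]
ee_rot: [0.842, 0.54, 0.002, 0.003]
wrist_force: [1.7, -0.4, 0.0]
width: 0.045
```

Run:
```python
from bar import *
np.set_printoptions(precision=4,suppress=True)
ctrl.camera("wrist");p=cam("wrist");st(); find_bar(p)
plan([(cr(0,-60,.19),1.128)])
```

```text
t 32.3 tcp [ 0.6812 -0.185   0.2016] az -0.431 tilt [ 0.002 -0.001] w 0.0452 F [ 0.5  0.1 -0. ] J [-0.31  0.59  1.49  0.    1.07  0.12]
dark 1593 ((0.680209755897522, -0.18731996417045593), (0.0751403197646141, 0.025099240243434906), 64.5530776977539) [0.0312 0.033  0.0343]
xyz [0.0343, -0.0363, 0.0038] turn [0.0005, 0.0004, -0.5197] rows 4.2
xyz [0.0478, -0.0144, 0.0039] turn [0.0005, 0.0004, -0.5197] rows 4.2
xyz [0.0487, 0.0112, 0.0039] turn [0.0005, 0.0004, -0.5197] rows 4.2
-- at [ 0.6255 -0.0459  0.19  ]
```

Emit:
{"op": "send_rows", "data": {"fingers": [0.045, 0.045, 0.045, 0.045, 0.045], "xyz": [[0.034, -0.036, 0.002], [0.034, -0.036, 0.002], [0.034, -0.036, 0.002], [0.034, -0.036, 0.002], [0.034, -0.036, 0.002]], "turn": [[0, 0, -0.52], [0, 0, -0.52], [0, 0, -0.52], [0, 0, -0.52], [0, 0, -0.52]]}}

```text
time_s: 32.72
tool_pos: [0.6616, -0.1384, 0.1972]
ee_rot: [0.672, 0.74, -0.001, -0.001]
wrist_force: [0.4, 0.2, 0.0]
width: 0.0453
```

Emit:
{"op": "send_rows", "data": {"fingers": [0.045, 0.045, 0.045, 0.045, 0.045], "xyz": [[0.048, -0.014, 0.003], [0.048, -0.014, 0.003], [0.048, -0.014, 0.003], [0.048, -0.014, 0.003], [0.048, -0.014, 0.003]], "turn": [[0, 0, -0.52], [0, 0, -0.52], [0, 0, -0.52], [0, 0, -0.52], [0, 0, -0.52]]}}

```text
time_s: 33.13
tool_pos: [0.6436, -0.0921, 0.1947]
ee_rot: [0.461, 0.887, -0.0, -0.001]
wrist_force: [-0.3, -0.7, 0.8]
width: 0.045
```

Emit:
{"op": "send_rows", "data": {"fingers": [0.045, 0.045, 0.045, 0.045, 0.045], "xyz": [[0.049, 0.011, 0.004], [0.049, 0.011, 0.004], [0.049, 0.011, 0.004], [0.049, 0.011, 0.004], [0.049, 0.011, 0.004]], "turn": [[0, 0, -0.52], [0, 0, -0.52], [0, 0, -0.52], [0, 0, -0.52], [0, 0, -0.52]]}}

```text
time_s: 33.55
tool_pos: [0.6248, -0.0458, 0.1911]
ee_rot: [0.219, 0.976, -0.0, -0.0]
wrist_force: [0.3, -0.0, -0.1]
width: 0.045
```

Run:
```python
from slots import *
np.set_printoptions(precision=4,suppress=True)
ctrl.camera("wrist");p=cam("wrist");st(); slots(p,(60,-60))
plan([(cr(0,-59,.042),1.128)])
```

```text
t 33.65 tcp [ 0.625  -0.0461  0.1913] az 1.122 tilt [-0.001  0.   ] w 0.0447 F [-0.7 -0.8  0.9] J [-0.12  0.49  1.69 -0.    0.96 -1.24]
slot 60
   -54 40 y [54.7 59.7 63.8] top 0.0537
   -42 150 y [54.4 59.6 77.2] top 0.0541
   -30 261 y [48.4 56.6 70.9] top 0.0609
   -18 246 y [47.6 56.1 69.7] top 0.0611
   -6 231 y [47.7 55.8 68.1] top 0.062
   6 227 y [47.9 55.4 68.6] top 0.0616
   18 211 y [48.1 56.4 69.1] top 0.0611
   30 138 y [51.1 58.3 68.7] top 0.0589
   42 115 y [52.6 58.8 77.2] top 0.0576
   54 54 y [54.  59.1 66.6] top 0.0552
slot -60
   -54 20 y [-63.6 -59.8 -55.9] top 0.0532
   -42 124 y [-65.5 -59.8 -54.1] top 0.0541
   -30 229 y [-70.2 -59.9 -48.6] top 0.0612
   -18 218 y [-71.3 -59.9 -48.4] top 0.0608
   -6 214 y [-71.5 -59.9 -48.2] top 0.062
   6 210 y [-71.7 -60.  -48.1] top 0.0618
   18 196 y [-71.9 -60.  -48. ] top 0.0614
   30 141 y [-70.9 -60.  -49.7] top 0.0598
   42 112 y [-76.8 -61.  -50.8] top 0.0575
   54 62 y [-67.2 -60.  -52.7] top 0.0551
xyz [-0.0004, 0.0014, 0.1493] turn [-0.0002, -0.0007, -0.0059] rows 3.6
-- at [ 0.6259 -0.045   0.042 ]
```

Emit:
{"op": "send_rows", "data": {"fingers": [0.045, 0.045, 0.045, 0.045, 0.045], "xyz": [[-0.001, 0.0014, 0.04], [-0.001, 0.0014, 0.08], [-0.001, 0.0014, 0.115], [-0.001, 0.0014, 0.14], [-0.001, 0.0014, 0.148]], "turn": [[0, 0, -0.006], [0, 0, -0.006], [0, 0, -0.006], [0, 0, -0.006], [0, 0, -0.006]]}}

```text
time_s: 34.07
tool_pos: [0.6241, -0.0451, 0.0396]
ee_rot: [0.219, 0.976, -0.0, -0.003]
wrist_force: [-0.4, -0.3, -0.3]
width: 0.0448
```

Emit:
{"op": "send_rows", "data": {"fingers": [0.045, 0.045, 0.01, 0.01, 0.01], "xyz": [[0, 0, 0.002], [0, 0, 0.002], [0, 0, 0.002], [0, 0, 0.002], [0, 0, 0.002]], "turn": [[0, 0, 0], [0, 0, 0], [0, 0, 0], [0, 0, 0], [0, 0, 0]]}}

```text
time_s: 34.48
tool_pos: [0.6279, -0.0453, 0.0439]
ee_rot: [0.217, 0.976, 0.0, 0.002]
wrist_force: [-0.9, -0.8, 9.7]
width: 0.0259
```

Emit:
{"op": "send_rows", "data": {"fingers": [0.01, 0.01, 0.01, 0.01, 0.01], "xyz": [[0, 0, 0], [0, 0, -0.015], [0, 0, -0.045], [0, 0, -0.08], [0, 0, -0.09]], "turn": [[0, 0, 0], [0, 0, 0], [0, 0, 0], [0, 0, 0], [0, 0, 0]]}}

```text
time_s: 34.9
tool_pos: [0.6292, -0.0453, 0.1376]
ee_rot: [0.216, 0.976, 0.0, 0.003]
wrist_force: [1.9, 0.5, -0.9]
width: 0.0257
```

Run:
```python
from h import *
ctrl.camera("wrist");ctrl.camera("wrist");st()
plan([((.4305,.1225,.125),1.128)])
```

```text
t 35.0 tcp [ 0.6287 -0.0453  0.1355] az 1.135 tilt [ 0.006 -0.001] w 0.0254 F [ 0.4 -0.2 -2.6] J [-0.12  0.55  1.74  0.    0.84 -1.25]
xyz [0.1253, 0.0341, 0.0046] turn [0.001, 0.0029, 0.0033] rows 3.1
xyz [0.1254, 0.0337, 0.0049] turn [0.001, 0.0029, 0.0033] rows 3.1
-- at [0.4305 0.1225 0.125 ]
```

Emit:
{"op": "send_rows", "data": {"fingers": [0.01, 0.01, 0.01, 0.01], "xyz": [[0.035, 0.009, 0], [0.075, 0.02, 0.002], [0.11, 0.03, 0.004], [0.125, 0.034, 0.005]], "turn": [[0, 0, 0], [0, 0, 0], [0, 0, 0], [0, 0, 0]]}}

```text
time_s: 35.33
tool_pos: [0.5228, 0.0405, 0.1257]
ee_rot: [0.216, 0.976, -0.0, -0.002]
wrist_force: [-0.2, -0.1, -2.5]
width: 0.0257
```

Emit:
{"op": "send_rows", "data": {"fingers": [0.01, 0.01, 0.01, 0.01, 0.01], "xyz": [[0.035, 0.009, 0], [0.075, 0.02, 0.002], [0.11, 0.03, 0.005], [0.125, 0.034, 0.005], [0.125, 0.034, 0.005]], "turn": [[0, 0, 0], [0, 0, 0], [0, 0, 0], [0, 0, 0], [0, 0, 0]]}}

```text
time_s: 35.75
tool_pos: [0.4247, 0.1235, 0.1211]
ee_rot: [0.215, 0.977, -0.001, -0.002]
wrist_force: [-0.7, 0.2, -2.1]
width: 0.0259
```

```bash
python3 held.py
python3 - <<'E'
from h import *
plan([((.4305,.1225,.03),1.128)])
E
```

```text
t 35.85 tcp [0.4283 0.1225 0.1216] az 1.136 tilt [-0. -0.] w 0.0258 F [-0.  -0.1 -2.1] J [ 0.21  0.37  2.16 -0.    0.62 -0.93]
18 597 y [-13.3  10.8] ztop -16.8
24 672 y [-13.7  11.1] ztop -16.6
30 580 y [-12.3  10.3] ztop -16.7
36 811 y [-12.2  10.3] ztop -16.1
42 476 y [-9.3  6.8] ztop -11.5
48 339 y [-7.1  5.1] ztop -9.9
54 292 y [-6.6  4.6] ztop -9.6
xyz [-0.002, 0.001, 0.0916] turn [-0.0002, -0.0001, 0.0083] rows 2.2
-- at [0.4305 0.1225 0.03  ]
```

Emit:
{"op": "send_rows", "data": {"fingers": [0.01, 0.01, 0.01, 0.01, 0.01], "xyz": [[-0.002, 0.001, 0.03], [-0.002, 0.001, 0.06], [-0.002, 0.001, 0.085], [-0.002, 0.001, 0.1], [-0.002, 0.001, 0.1]], "turn": [[0, 0, 0], [0, 0, 0], [0, 0, 0], [0, 0, 0], [0, 0, 0]]}}

```text
time_s: 36.27
tool_pos: [0.4302, 0.1212, 0.0191]
ee_rot: [0.217, 0.976, -0.001, -0.002]
wrist_force: [-0.8, -0.8, -1.3]
width: 0.0257
```

Emit:
{"op": "send_rows", "data": {"fingers": [0.01, 0.01, 0.01, 0.01, 0.01], "xyz": [[0, 0, 0.002], [0, 0, 0.004], [0, 0, 0.006], [0, 0, 0.006], [0, 0, 0.006]], "turn": [[0, 0, 0], [0, 0, 0], [0, 0, 0], [0, 0, 0], [0, 0, 0]]}}

```text
time_s: 36.68
tool_pos: [0.4314, 0.1222, 0.0164]
ee_rot: [0.216, 0.976, 0.0, 0.001]
wrist_force: [-0.5, 0.3, -1.4]
width: 0.0258
```

Run:
```python
from h import *
ctrl.camera("wrist");ctrl.camera("wrist");st()
```

```text
t 36.7833 tcp [0.4313 0.1223 0.0163] az 1.135 tilt [0.001 0.   ] w 0.0254 F [ 0.2 -0.4 -2.8] J [ 0.21  0.58  2.22 -0.    0.35 -0.93]
```

Emit:
{"op": "send_rows", "data": {"fingers": [0.01, 0.01, 0.01, 0.03, 0.045], "xyz": [[0, 0, 0.001], [0, 0, 0.002], [0, 0, 0.002], [0, 0, 0.002], [0, 0, 0.002]], "turn": [[0, 0, 0], [0, 0, 0], [0, 0, 0], [0, 0, 0], [0, 0, 0]]}}

```text
time_s: 37.2
tool_pos: [0.431, 0.1222, 0.0138]
ee_rot: [0.216, 0.976, -0.0, 0.0]
wrist_force: [0.3, -0.3, -0.1]
width: 0.0409
```

Emit:
{"op": "send_rows", "data": {"fingers": [0.045, 0.045, 0.045, 0.045, 0.045], "xyz": [[0, 0, 0], [0, 0, 0], [0, 0, -0.03], [0, 0, -0.07], [0, 0, -0.11]], "turn": [[0, 0, 0], [0, 0, 0], [0, 0, 0], [0, 0, 0], [0, 0, 0]]}}

```text
time_s: 37.62
tool_pos: [0.4297, 0.1219, 0.1244]
ee_rot: [0.216, 0.976, -0.001, -0.001]
wrist_force: [1.4, 0.1, -0.0]
width: 0.0449
```

Run:
```python
from tx import *
np.set_printoptions(precision=4,suppress=True)
ctrl.camera("wrist");p=cam("wrist");st()
for t in find_tx(p): print(t)
plan([(cr(3,60,.16),1.128)])
```

```text
t 37.7167 tcp [0.4337 0.1228 0.1286] az 1.135 tilt [0.008 0.002] w 0.045 F [-0.4 -0.3 -1.5] J [ 0.21  0.36  2.15  0.    0.63 -0.93]
(array([0.4312, 0.1213]), np.float32(-0.44873568), array([0.0265, 0.1059]), np.float64(0.026993788987994122), np.int32(2861))
xyz [-0.1245, 0.024, -0.0148] turn [0.0023, 0.0031, 0.0035] rows 3.1
xyz [-0.1244, 0.0244, -0.0153] turn [0.0023, 0.0031, 0.0035] rows 3.1
-- at [0.6796 0.0612 0.16  ]
```

Emit:
{"op": "send_rows", "data": {"fingers": [0.04, 0.04, 0.04, 0.04], "xyz": [[-0.1245, 0.024, -0.015], [-0.1245, 0.024, -0.015], [-0.1245, 0.024, -0.015], [-0.1245, 0.024, -0.015]], "turn": [[0, 0, 0.004], [0, 0, 0.004], [0, 0, 0.004], [0, 0, 0.004]]}}

```text
time_s: 38.05
tool_pos: [0.5616, 0.0901, 0.1401]
ee_rot: [0.219, 0.976, 0.001, 0.004]
wrist_force: [-1.9, -0.5, 0.2]
width: 0.0399
```

Emit:
{"op": "send_rows", "data": {"fingers": [0.04, 0.04, 0.04, 0.04, 0.04], "xyz": [[-0.1245, 0.0244, -0.015], [-0.1245, 0.0244, -0.015], [-0.1245, 0.0244, -0.015], [-0.1245, 0.0244, -0.015], [-0.1245, 0.0244, -0.015]], "turn": [[0, 0, 0.004], [0, 0, 0.004], [0, 0, 0.004], [0, 0, 0.004], [0, 0, 0.004]]}}

```text
time_s: 38.47
tool_pos: [0.6789, 0.0596, 0.1532]
ee_rot: [0.221, 0.975, 0.0, 0.0]
wrist_force: [-0.9, 0.5, -0.9]
width: 0.0399
```

Run:
```python
from slots import *
np.set_printoptions(precision=4,suppress=True)
ctrl.camera("wrist");p=cam("wrist");st(); slots(p,(60,))
plan([(cr(2,61,.042),1.128)])
```

```text
t 38.5667 tcp [0.6758 0.0605 0.1528] az 1.127 tilt [-0.002 -0.   ] w 0.04 F [-0.3  0.5 -0.6] J [ 0.04  0.6   1.6   0.    0.95 -1.08]
slot 60
   -54 51 y [55.7 61.3 66.3] top 0.0541
   -42 184 y [42.9 60.5 67.2] top 0.054
   -30 299 y [49.9 61.2 72. ] top 0.0608
   -18 293 y [49.4 61.3 73. ] top 0.0609
   -6 283 y [49.6 61.3 73.2] top 0.0616
   6 276 y [49.5 61.3 73.5] top 0.0617
   18 249 y [50.2 62.2 73.7] top 0.0611
   30 166 y [45.4 61.5 71.3] top 0.0588
   42 138 y [50.4 61.5 70. ] top 0.0574
   54 57 y [55.2 62.5 69.2] top 0.0552
xyz [-0.0023, 0.0034, 0.1108] turn [-0.0009, -0.0018, -0.0012] rows 2.7
-- at [0.6792 0.0626 0.042 ]
```

Emit:
{"op": "send_rows", "data": {"fingers": [0.04, 0.04, 0.04, 0.04, 0.04], "xyz": [[-0.001, 0.0043, 0.03], [-0.001, 0.0043, 0.06], [-0.001, 0.0043, 0.09], [-0.001, 0.0043, 0.105], [-0.001, 0.0043, 0.109]], "turn": [[0, 0, 0], [0, 0, 0], [0, 0, 0], [0, 0, 0], [0, 0, 0]]}}

```text
time_s: 38.98
tool_pos: [0.676, 0.0644, 0.0415]
ee_rot: [0.22, 0.976, -0.001, -0.003]
wrist_force: [-0.8, 0.5, -0.1]
width: 0.0402
```

Emit:
{"op": "send_rows", "data": {"fingers": [0.04, 0.04, 0.01, 0.01, 0.01], "xyz": [[0, 0, 0.002], [0, 0, 0.002], [0, 0, 0.002], [0, 0, 0.002], [0, 0, 0.002]], "turn": [[0, 0, 0], [0, 0, 0], [0, 0, 0], [0, 0, 0], [0, 0, 0]]}}

```text
time_s: 39.4
tool_pos: [0.6805, 0.0641, 0.0446]
ee_rot: [0.22, 0.975, 0.0, 0.001]
wrist_force: [-1.6, 0.9, 8.8]
width: 0.0254
```

Emit:
{"op": "send_rows", "data": {"fingers": [0.01, 0.01, 0.01, 0.01, 0.01], "xyz": [[0, 0, 0], [0, 0, -0.015], [0, 0, -0.045], [0, 0, -0.08], [0, 0, -0.09]], "turn": [[0, 0, 0], [0, 0, 0], [0, 0, 0], [0, 0, 0], [0, 0, 0]]}}

```text
time_s: 39.82
tool_pos: [0.6822, 0.0641, 0.1385]
ee_rot: [0.22, 0.975, 0.001, 0.003]
wrist_force: [1.8, 0.4, -0.7]
width: 0.026
```

Run:
```python
from h import *
ctrl.camera("wrist");ctrl.camera("wrist");st()
plan([((.484,.232,.125),1.128)])
```

```text
t 39.9167 tcp [0.6817 0.064  0.1364] az 1.127 tilt [0.006 0.   ] w 0.0255 F [ 0.8  0.2 -2.3] J [ 0.05  0.62  1.6   0.    0.92 -1.08]
xyz [0.1254, 0.0334, 0.0052] turn [0.0014, 0.0026, -0.0005] rows 3.1
xyz [0.1253, 0.0335, 0.0054] turn [0.0014, 0.0026, -0.0005] rows 3.1
-- at [0.484 0.232 0.125]
```

Emit:
{"op": "send_rows", "data": {"fingers": [0.01, 0.01, 0.01, 0.01], "xyz": [[0.035, 0.009, 0], [0.075, 0.02, 0.002], [0.11, 0.03, 0.004], [0.125, 0.034, 0.005]], "turn": [[0, 0, 0], [0, 0, 0], [0, 0, 0], [0, 0, 0]]}}

```text
time_s: 40.25
tool_pos: [0.5768, 0.1501, 0.1265]
ee_rot: [0.22, 0.976, -0.001, -0.002]
wrist_force: [-0.1, 0.2, -2.6]
width: 0.0254
```

Emit:
{"op": "send_rows", "data": {"fingers": [0.01, 0.01, 0.01, 0.01, 0.01], "xyz": [[0.035, 0.009, 0], [0.075, 0.02, 0.002], [0.11, 0.03, 0.005], [0.125, 0.034, 0.005], [0.125, 0.034, 0.005]], "turn": [[0, 0, 0], [0, 0, 0], [0, 0, 0], [0, 0, 0], [0, 0, 0]]}}

```text
time_s: 40.67
tool_pos: [0.4797, 0.2342, 0.1219]
ee_rot: [0.219, 0.976, -0.001, -0.001]
wrist_force: [1.1, -0.6, -2.6]
width: 0.0258
```

```bash
python3 held.py
```

```text
t 40.7667 tcp [0.4827 0.233  0.1224] az 1.129 tilt [-0. -0.] w 0.0258 F [ 0.4 -0.8 -2.3] J [ 0.39  0.47  1.96 -0.    0.72 -0.74]
18 630 y [-13.4  11. ] ztop -16.6
24 638 y [-13.6  10.8] ztop -15.9
30 602 y [-12.8  10. ] ztop -15.8
36 660 y [-12.7   9.9] ztop -15.8
42 693 y [-12.1   9.1] ztop -13.9
48 337 y [-7.5  4.3] ztop -9.2
54 381 y [-7.5  4.2] ztop -9.0
```

Emit:
{"op": "send_rows", "data": {"fingers": [0.01, 0.01, 0.01, 0.01, 0.01], "xyz": [[-0.003, 0, 0.03], [-0.003, 0, 0.06], [-0.003, 0, 0.085], [-0.003, 0, 0.1], [-0.003, 0, 0.1]], "turn": [[0, 0, 0], [0, 0, 0], [0, 0, 0], [0, 0, 0], [0, 0, 0]]}}

```text
time_s: 41.18
tool_pos: [0.4849, 0.2298, 0.0196]
ee_rot: [0.221, 0.975, -0.001, -0.002]
wrist_force: [-1.1, -0.9, -1.0]
width: 0.0255
```

Emit:
{"op": "send_rows", "data": {"fingers": [0.01, 0.01, 0.01, 0.01, 0.01], "xyz": [[0, 0, 0.002], [0, 0, 0.004], [0, 0, 0.0065], [0, 0, 0.0065], [0, 0, 0.0065]], "turn": [[0, 0, 0], [0, 0, 0], [0, 0, 0], [0, 0, 0], [0, 0, 0]]}}

```text
time_s: 41.6
tool_pos: [0.4863, 0.2315, 0.017]
ee_rot: [0.22, 0.975, 0.0, 0.0]
wrist_force: [0.4, 0.1, -1.7]
width: 0.0253
```

Run:
```python
from h import *
ctrl.camera("wrist");ctrl.camera("wrist");st()
```

```text
t 41.7 tcp [0.4862 0.2315 0.0169] az 1.127 tilt [0.001 0.   ] w 0.0253 F [-0.   0.9 -2.1] J [ 0.39  0.64  2.01 -0.    0.49 -0.74]
```

Emit:
{"op": "send_rows", "data": {"fingers": [0.01, 0.01, 0.01, 0.03, 0.045], "xyz": [[0, 0, 0.001], [0, 0, 0.002], [0, 0, 0.002], [0, 0, 0.002], [0, 0, 0.002]], "turn": [[0, 0, 0], [0, 0, 0], [0, 0, 0], [0, 0, 0], [0, 0, 0]]}}

```text
time_s: 42.12
tool_pos: [0.4859, 0.2314, 0.0143]
ee_rot: [0.22, 0.975, 0.0, 0.0]
wrist_force: [-1.5, -0.2, -0.2]
width: 0.0407
```

Emit:
{"op": "send_rows", "data": {"fingers": [0.045, 0.045, 0.045, 0.045, 0.045], "xyz": [[0, 0, 0], [0, 0, 0], [0, 0, -0.04], [0, 0, -0.08], [0, 0, -0.12]], "turn": [[0, 0, 0], [0, 0, 0], [0, 0, 0], [0, 0, 0], [0, 0, 0]]}}

```text
time_s: 42.53
tool_pos: [0.4851, 0.231, 0.1351]
ee_rot: [0.22, 0.975, -0.001, -0.001]
wrist_force: [1.7, 0.7, 0.1]
width: 0.0452
```

Emit:
{"op": "send_rows", "data": {"fingers": [0.045, 0.045, 0.045, 0.045], "xyz": [[0, 0, -0.04], [0, 0, -0.08], [0, 0, -0.1], [0, 0, -0.1]], "turn": [[0, 0, 0], [0, 0, 0], [0, 0, 0], [0, 0, 0]]}}

```text
time_s: 42.87
tool_pos: [0.4881, 0.2323, 0.2393]
ee_rot: [0.22, 0.975, 0.002, 0.003]
wrist_force: [0.1, 1.5, -0.1]
width: 0.0451
```

Run:
```python
from tx import *
np.set_printoptions(precision=4,suppress=True)
ctrl.camera("wrist");p=cam("wrist");st()
for t in find_tx(p): print(t)
plan([((.61,.0,.24),.3),((.6815,-.1845,.12),-.444),((.6815,-.1845,.01),-.444)])
```

```text
t 42.9667 tcp [0.4861 0.2315 0.2351] az 1.127 tilt [0.002 0.001] w 0.0451 F [-0.3  0.   0. ] J [ 0.39  0.32  1.85 -0.    0.97 -0.74]
(array([0.4306, 0.1218]), np.float32(-0.43771935), array([0.0259, 0.1053]), np.float64(0.02648585335866005), np.int32(1614))
(array([0.4842, 0.2305]), np.float32(-0.43822944), array([0.0255, 0.1053]), np.float64(0.026919630838678293), np.int32(1528))
xyz [-0.1056, -0.078, -0.0024] turn [0.0009, 0.0003, 0.4135] rows 3.3
xyz [-0.1281, -0.0289, -0.0024] turn [0.0009, 0.0003, 0.4135] rows 3.3
-- at [0.61 0.   0.24]
xyz [-0.0987, 0.0069, 0.06] turn [0.0, 0.0, 0.372] rows 3.0
xyz [-0.0894, 0.0423, 0.06] turn [0.0, 0.0, 0.372] rows 3.0
-- at [ 0.6815 -0.1845  0.12  ]
xyz [0.0, 0.0, 0.11] turn [0.0, 0.0, 0.0] rows 2.6
-- at [ 0.6815 -0.1845  0.01  ]
```

Emit:
{"op": "send_rows", "data": {"fingers": [0.045, 0.045, 0.045, 0.045], "xyz": [[-0.1056, -0.078, -0.002], [-0.1056, -0.078, -0.002], [-0.1056, -0.078, -0.002], [-0.1056, -0.078, -0.002]], "turn": [[0, 0, 0.414], [0, 0, 0.414], [0, 0, 0.414], [0, 0, 0.414]]}}

```text
time_s: 43.3
tool_pos: [0.5495, 0.1109, 0.2348]
ee_rot: [0.42, 0.907, -0.001, -0.0]
wrist_force: [-0.8, -0.4, 0.5]
width: 0.045
```

Emit:
{"op": "send_rows", "data": {"fingers": [0.045, 0.045, 0.045, 0.045], "xyz": [[-0.128, -0.029, -0.002], [-0.128, -0.029, -0.002], [-0.128, -0.029, -0.002], [-0.128, -0.029, -0.002]], "turn": [[0, 0, 0.414], [0, 0, 0.414], [0, 0, 0.414], [0, 0, 0.414]]}}

```text
time_s: 43.63
tool_pos: [0.6114, -0.0054, 0.2365]
ee_rot: [0.598, 0.801, -0.001, 0.0]
wrist_force: [0.6, -0.1, -0.3]
width: 0.0451
```

Emit:
{"op": "send_rows", "data": {"fingers": [0.045, 0.045, 0.045, 0.045], "xyz": [[-0.0987, 0.007, 0.04], [-0.0987, 0.007, 0.04], [-0.0987, 0.007, 0.04], [-0.0987, 0.007, 0.04]], "turn": [[0, 0, 0.372], [0, 0, 0.372], [0, 0, 0.372], [0, 0, 0.372]]}}

```text
time_s: 43.97
tool_pos: [0.6446, -0.0964, 0.1939]
ee_rot: [0.736, 0.677, -0.002, -0.002]
wrist_force: [-1.0, -0.5, -1.0]
width: 0.0452
```

Emit:
{"op": "send_rows", "data": {"fingers": [0.045, 0.045, 0.045, 0.045, 0.045], "xyz": [[-0.0894, 0.042, 0.08], [-0.0894, 0.042, 0.08], [-0.0894, 0.042, 0.08], [-0.0894, 0.042, 0.08], [-0.0894, 0.042, 0.08]], "turn": [[0, 0, 0.372], [0, 0, 0.372], [0, 0, 0.372], [0, 0, 0.372], [0, 0, 0.372]]}}

```text
time_s: 44.38
tool_pos: [0.6787, -0.1854, 0.1144]
ee_rot: [0.846, 0.533, -0.002, -0.002]
wrist_force: [-0.5, 1.1, -0.8]
width: 0.0448
```

Run:
```python
from bar import *
np.set_printoptions(precision=4,suppress=True)
ctrl.camera("wrist");p=cam("wrist");st(); find_bar(p)
plan([((.6815,-.1845,.01),-.442)])
```

```text
t 44.4833 tcp [ 0.6799 -0.1839  0.1174] az -0.443 tilt [-0.002  0.001] w 0.0453 F [0.8 0.7 0.2] J [-0.31  0.67  1.55  0.    0.92  0.14]
dark 2877 ((0.6802406907081604, -0.1876041293144226), (0.07511227577924728, 0.02592393197119236), 65.16963958740234) [0.0306 0.033  0.0341]
dark 234 ((0.5999128818511963, -0.14590220153331757), (0.025350168347358704, 0.008712287060916424), 68.76905822753906) [0.0185 0.0212 0.0254]
xyz [0.0001, 0.0019, 0.1074] turn [-0.002, 0.0, -0.0012] rows 2.6
-- at [ 0.6815 -0.1845  0.01  ]
```

Emit:
{"op": "send_rows", "data": {"fingers": [0.045, 0.045, 0.045, 0.045, 0.045], "xyz": [[-0.003, 0.0022, 0.03], [-0.003, 0.0022, 0.065], [-0.003, 0.0022, 0.09], [-0.003, 0.0022, 0.105], [-0.003, 0.0022, 0.109]], "turn": [[0, 0, -0.007], [0, 0, -0.007], [0, 0, -0.007], [0, 0, -0.007], [0, 0, -0.007]]}}

```text
time_s: 44.9
tool_pos: [0.6801, -0.1867, 0.0075]
ee_rot: [0.843, 0.537, -0.001, -0.001]
wrist_force: [0.4, 1.0, -1.0]
width: 0.0453
```

Emit:
{"op": "send_rows", "data": {"fingers": [0.045, 0.045, 0.01, 0.01, 0.01], "xyz": [[0, 0, 0], [0, 0, 0], [0, 0, 0], [0, 0, 0], [0, 0, 0]], "turn": [[0, 0, 0], [0, 0, 0], [0, 0, 0], [0, 0, 0], [0, 0, 0]]}}

```text
time_s: 45.32
tool_pos: [0.6821, -0.1884, 0.0114]
ee_rot: [0.844, 0.537, 0.001, 0.001]
wrist_force: [-3.0, 1.9, 9.2]
width: 0.0247
```

Emit:
{"op": "send_rows", "data": {"fingers": [0.01, 0.01, 0.01, 0.01, 0.01], "xyz": [[0, 0, 0], [0, 0, -0.01], [0, 0, -0.04], [0, 0, -0.08], [0, 0, -0.11]], "turn": [[0, 0, 0], [0, 0, 0], [0, 0, 0], [0, 0, 0], [0, 0, 0]]}}

```text
time_s: 45.73
tool_pos: [0.6816, -0.1885, 0.1225]
ee_rot: [0.844, 0.537, 0.0, 0.0]
wrist_force: [2.0, -0.2, -4.6]
width: 0.0247
```

Run:
```python
from h import *
ctrl.camera("wrist");ctrl.camera("wrist");st()
plan([(cr(36,0,.135),-.443)])
```

```text
t 45.8333 tcp [ 0.6848 -0.1895  0.1264] az -0.438 tilt [ 0.009 -0.003] w 0.0248 F [ 0.9 -0.1 -4.8] J [-0.31  0.66  1.54 -0.    0.93  0.13]
xyz [0.1647, -0.0782, -0.0092] turn [0.0096, -0.0012, 0.005] rows 4.4
-- at [ 0.68372491 -0.00713146  0.135     ]
```

Emit:
{"op": "send_rows", "data": {"fingers": [0.01, 0.01, 0.01, 0.01, 0.01], "xyz": [[0.025, -0.012, -0.009], [0.055, -0.026, -0.009], [0.09, -0.042, -0.009], [0.125, -0.059, -0.009], [0.15, -0.071, -0.009]], "turn": [[0, 0, 0.005], [0, 0, 0.005], [0, 0, 0.005], [0, 0, 0.005], [0, 0, 0.005]]}}

```text
time_s: 46.25
tool_pos: [0.6798, -0.0195, 0.1282]
ee_rot: [0.845, 0.535, -0.0, -0.0]
wrist_force: [-0.2, 0.4, -4.9]
width: 0.025
```

Emit:
{"op": "send_rows", "data": {"fingers": [0.01, 0.01, 0.01, 0.01], "xyz": [[0.01, -0.004, 0], [0.016, -0.006, 0], [0.016, -0.006, 0], [0.016, -0.006, 0]], "turn": [[0, 0, 0], [0, 0, 0], [0, 0, 0], [0, 0, 0]]}}

```text
time_s: 46.58
tool_pos: [0.6821, -0.0062, 0.1282]
ee_rot: [0.845, 0.534, -0.0, 0.0]
wrist_force: [0.3, -0.5, -5.2]
width: 0.0251
```

```bash
python3 heldbar.py
python3 - <<'E'
from bar import *
p=cam("wrist"); s=ctrl.state(); find_bar(p,(.13,.18),s["tool_pos"][:2],.08)
print((R.from_quat(s["ee_rot"]).inv().apply(np.array([.6860,-.0045,s["tool_pos"][2]])-s["tool_pos"])*1e3).round(1))
E
```

```text
t 46.6833 tcp [ 0.6821 -0.0068  0.1282] az -0.444 tilt [-0. -0.] w 0.0248 F [-0.1 -0.  -4.5] J [-0.05  0.63  1.61 -0.    0.91  0.39]
-70 245 y [-11.7  12.4] z [1.5 2.1]
-60 173 y [-11.7  12.3] z [1.3 2. ]
10 472 y [-21.3  21.4] z [-19.  -13.2]
30 33 y [-12.8  13.1] z [-19.9 -19.5]
40 1519 y [-11.5  12. ] z [-17.6   1. ]
50 849 y [-12.1  12.4] z [1.4 2.2]
60 885 y [-11.9  12.5] z [1.4 2.1]
70 952 y [-12.   12.3] z [1.2 2. ]
80 1065 y [-12.1  12.5] z [1.3 2.1]
90 1090 y [-12.   12.3] z [0.9 1.9]
100 1152 y [-12.1  12.4] z [1.1 2. ]
110 693 y [-12.3  12.3] z [1.3 2.1]
target shift [10.4  1.6 -0. ]
((np.float64(0.650938708517786), np.float64(0.00837139066380547), np.float64(-0.44767771211019936), np.float64(-0.5012547381809498)), np.float64(2.582152589527302))
dark 12823 ((0.6877933144569397, -0.005911875516176224), (0.0743628442287445, 0.07234418392181396), 11.670441627502441) [0.1422 0.1503 0.178 ]
[ 3.8  2.5 -0. ]
```

Emit:
{"op": "send_rows", "data": {"fingers": [0.01, 0.01, 0.01, 0.01, 0.01], "xyz": [[0, 0.0008, 0.005], [0, 0.0008, 0.02], [0, 0.0008, 0.035], [0, 0.0008, 0.043], [0, 0.0008, 0.043]], "turn": [[0, 0, 0], [0, 0, 0], [0, 0, 0], [0, 0, 0], [0, 0, 0]]}}

```text
time_s: 47.15
tool_pos: [0.6815, -0.0062, 0.083]
ee_rot: [0.845, 0.534, -0.001, -0.001]
wrist_force: [-0.5, 0.0, -4.8]
width: 0.0247
```

Emit:
{"op": "send_rows", "data": {"fingers": [0.01, 0.01, 0.01, 0.01, 0.01], "xyz": [[0, 0, 0.003], [0, 0, 0.006], [0, 0, 0.009], [0, 0, 0.009], [0, 0, 0.009]], "turn": [[0, 0, 0], [0, 0, 0], [0, 0, 0], [0, 0, 0], [0, 0, 0]]}}

```text
time_s: 47.57
tool_pos: [0.6829, -0.0057, 0.0765]
ee_rot: [0.845, 0.535, 0.0, 0.0]
wrist_force: [-0.5, -0.5, -5.7]
width: 0.0248
```

```bash
python3 heldbar.py | grep -v array
```

```text
t 47.6667 tcp [ 0.683  -0.0057  0.0766] az -0.443 tilt [ 0. -0.] w 0.0251 F [ 0.5  0.1 -5.8] J [-0.05  0.69  1.64 -0.    0.81  0.39]
-70 252 y [-11.5  12.4] z [1.5 2.2]
-60 157 y [-11.7  12.3] z [1.3 2.1]
10 466 y [-21.2  21.1] z [-19.1 -13.3]
20 30 y [-12.6  13.3] z [-19.9 -19.5]
30 33 y [-12.6  13.2] z [-19.9 -19.6]
40 1504 y [-11.4  12. ] z [-17.5   1.2]
50 846 y [-12.   12.4] z [1.4 2.2]
60 897 y [-11.8  12.6] z [1.3 2.1]
70 936 y [-11.9  12.4] z [1.2 2.1]
80 1022 y [-12.   12.6] z [1.3 2.1]
90 1409 y [-20.2  20.8] z [-0.3  1.9]
100 1798 y [-20.7  21.1] z [-1.2  1.9]
110 1083 y [-20.8  21.1] z [-1.4  1.9]
target shift [9.  1.3 0. ]
((np.float64(0.6504260250644507), np.float64(0.008197368073184079), np.float64(-0.45566056801262633), np.float64(-0.45427353519177455)), np.float64(6.7859024340073))
```

Between the cheeks and centred. Lower the last 3 mm, release and rise.

Emit:
{"op": "send_rows", "data": {"fingers": [0.01, 0.01, 0.01, 0.01, 0.01], "xyz": [[0, 0, 0.001], [0, 0, 0.002], [0, 0, 0.003], [0, 0, 0.0035], [0, 0, 0.0035]], "turn": [[0, 0, 0], [0, 0, 0], [0, 0, 0], [0, 0, 0], [0, 0, 0]]}}

```text
time_s: 48.08
tool_pos: [0.683, -0.0057, 0.0739]
ee_rot: [0.845, 0.535, 0.0, 0.0]
wrist_force: [-5.0, -0.9, 9.7]
width: 0.0249
```

Emit:
{"op": "send_rows", "data": {"fingers": [0.03, 0.035, 0.045, 0.045, 0.045], "xyz": [[0, 0, 0], [0, 0, 0], [0, 0, 0], [0, 0, 0], [0, 0, 0]], "turn": [[0, 0, 0], [0, 0, 0], [0, 0, 0], [0, 0, 0], [0, 0, 0]]}}

```text
time_s: 48.5
tool_pos: [0.6829, -0.0057, 0.0728]
ee_rot: [0.845, 0.534, 0.0, 0.0]
wrist_force: [-0.6, -0.0, 0.5]
width: 0.0451
```

Emit:
{"op": "send_rows", "data": {"fingers": [0.045, 0.045, 0.045, 0.045, 0.045], "xyz": [[0, 0, -0.01], [0, 0, -0.04], [0, 0, -0.08], [0, 0, -0.12], [0, 0, -0.15]], "turn": [[0, 0, 0], [0, 0, 0], [0, 0, 0], [0, 0, 0], [0, 0, 0]]}}

```text
time_s: 48.92
tool_pos: [0.6835, -0.0057, 0.2269]
ee_rot: [0.845, 0.534, 0.001, 0.001]
wrist_force: [1.9, -0.4, 0.1]
width: 0.0453
```

Run:
```python
from tx import *
from bar import find_bar
np.set_printoptions(precision=4,suppress=True)
ctrl.camera("wrist");p=cam("wrist");st(); find_bar(p,(.08,.11),cr(36,0,0)[:2],.07); print(cr(36,0,0))
q=cam("side")
a=cv2.resize(p["frame"],(400,300)); b=cv2.resize(q["frame"][110:290,110:350],(400,300)); cv2.imwrite("pics/end.png",np.hstack([a,b])[:,:,::-1])
```

```text
t 49.0167 tcp [ 0.6858 -0.0058  0.2298] az -0.443 tilt [ 0.009 -0.   ] w 0.0449 F [-0.9 -0.3  0.2] J [-0.05  0.53  1.52  0.    1.09  0.39]
dark 1979 ((0.6829715371131897, -0.005906432867050171), (0.075369693338871, 0.025436334311962128), 64.86187744140625) [0.0935 0.0955 0.0966]
(np.float64(0.6837249119130342), np.float64(-0.007131464773292448), 0)
```

View pics/end.png

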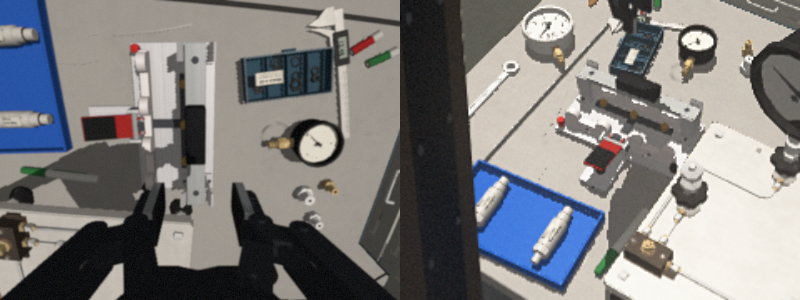

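Bar seated at (195,130) on the left panel, cradle empty, pedal up, and both transmitters flat in the tray at (490,205) and (553,235) on the right panel. Handing in.

```bash
python3 -c "
from plant import ctrl
print(ctrl.job_done())"
```

```text
the job is handed in; nothing more can be done
None
```

I put both transmitters through the contact test and handed the job in at about 49 s of the 210 s allowed. Only two were in the tray; I saw no third.

**What I did**
- I laid the two transmitters home in the outer slots, left and right. The left one was knocked about 2 cm in the tray before I reached it, so I measured it again before picking it up.
- I seated the bar and pressed the pedal to its stop for a little over 2 s. The force was about 41 N, against the 12 N needed.
- With the pedal up again, I laid the bar on the bench, put both transmitters back in the tray, and laid the bar across the posts again.

**Last checks**
- **Bar:** the top of its grip block is 96.6 mm high, which matches a seated bar. It was centred between the cheeks of the left post. Its middle reads about 1.4 mm from my estimate of the seat, within camera accuracy.
- **Transmitters:** both lie flat in the tray, and the final pictures show the slots empty.
- **Pedal:** the pad read 52.9 mm high after release, which is its rest height.
- **Other things on the bench:** nothing appeared disturbed in the final pictures, but I did not measure this.

**Not clean**
- A finger pushed sideways with about 36 N while opening at the left slot, probably against the post. The transmitter stayed home.
- The wrist force reached about 70 N when the pedal first met its stop (the limit is 120 N), so I backed off.
- Wrist-camera positions were 1–2 mm off between views.

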